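# Hold the stop collar on the feed spindle's flat

### The job

Swing the hinged keeper strap down over the spindle block's foot until it rests in its catch. Then grip the upright spindle with the fingers and turn it until you feel its flat squarely in line with the collar's set screw, so that the flat faces the screw head. Finally lift the collar straight up the spindle until its screw is level with the middle of the flat, and finish while still gripping and holding it there, ready for the screw to be tightened; leave the other things on the bench where they are.

Things in the scene. Friction and masses are not known exactly. Their poses are not given: they have to be found in the camera images.
- base: The fixture, bolted down: a dark steel plate, x -90..90, y -140..110 mm, 12 mm thick, with a green block 100 x 100 mm (top 52 mm above the bench) round the spindle and a green foot (50 mm wide, top 30 mm high) running from the block under the keeper strap. Origin on the bench surface, z up; at yaw 0 x points away from the robot. The spindle axis is at x 0, y -70 mm.
- catch (a point): Floor of the keeper's catch, 30.5 mm above the bench and 96 mm from the hinge along minus base x: the strap comes to rest on it between two dark cheeks 20 mm apart, their tops 48 mm above the bench. Axes as the base's.
- pin_top (a point): Top of the fixed guide pin: diameter 8 mm, 112 mm above the bench, 55 mm from the spindle axis (39 mm along both x and y of the base). Axes as the base's.
- shaft: The spindle: upright steel shaft, diameter 20 mm. Origin at the centre of its top end, 121 mm above the bench; z up, x along the outward normal of its flat. It turns either way without limit and stays where left (friction about 0.04 N m). The flat is cut 4 mm deep into one side of the top 26 mm, so the end looks like a D: 16 mm across flat and back, 20 mm across round parts.
- flat_centre (a point): Middle of the spindle's flat, 6 mm from the spindle axis and 13 mm below its top end; x points out of the flat, z up.
- collar: Aluminium ring on the spindle, outside diameter 40 mm, 14 mm high, about 0.25 kg; an ear on the guide pin keeps it from turning, so it only slides up and down, freely. Origin at its centre on the spindle axis; x points out along its set screw (minus base x), z up. It starts on a 28 mm wide boss, centre 81 mm above the bench, and drops back if let go. Its +y and -y sides are free to grip.
- screw_head (a point): Outer end of the collar's set screw (dark, 8 mm diameter, standing 8 mm out of the collar), 28 mm from the spindle axis at the collar's mid height; x points outward, z up.
- keeper (a joint): Angle of the keeper strap in rad: 0 = lying level in its catch (its stop), 1.57 = standing upright, larger = leaning back away from the catch. The stiff hinge keeps it where it is left (about 0.08 N m of friction).
- keeper_hinge (a point): Hinge axis of the keeper strap, 33.5 mm above the bench; the axis runs along base y. Axes as the base's. The steel strap is 112 mm long from here, 16 mm wide and 5 mm thick, centred on the hinge axis's height; shut, it points along minus base x.
- keeper_press (a point): Point on the strap's upper (outer) face, 72 mm from the hinge, a good place to push; z is out of that face.
- die_large: Bystander: black steel frame (cutting die) 200 x 130 x 34 mm, on the bench. Origin under its centre.
- die_small: Bystander: black steel frame 130 x 45 x 34 mm. Origin under its centre.
- spare_collar: Bystander: loose small plain ring, diameter 32 mm, 12 mm high, lying on the fixture's plate. Origin under its centre.
- hex_key: Bystander: small L-shaped hex key, 70 x 22 mm, 4 mm thick, lying on the fixture's plate. Origin under the middle of its long leg.
- wrench: Bystander: steel wrench 160 mm long. Origin under its middle.
- screw_jar: Bystander: clear jar, diameter 60, height 75 mm. Origin under its centre.
- core: Bystander: upright cardboard tube, diameter 76, height 90 mm. Origin under its centre.

How it is judged:
By the outcome, as a careful person would: the job done as asked, in the order asked, and still so for the second after the job is handed in, while the arm keeps its last pose, push and grip.
It also fails if it takes over 72 s, if anything falls off the work surface, if the arm or the gripper's body presses on something with over 40 N, if the wrist force passes 120 N, or if a joint passes its speed limit or range.

### The arm

A 7-joint arm with a two-finger parallel gripper is mounted at the origin on the work surface. World frame = base frame: x ahead of the robot, y to its left, z up, the work surface at z = 0. Lengths are in m, angles in rad, forces in N, time in s.
With the tool pointing down it reaches from about 0.425 to 0.925 m from the base axis. Payload 6.8 kg.
Tool frame: the origin (TCP) lies at the very end of the fingers, on their centre line; the grasp point (between the pads) lies 19 mm behind it (hold_point_z is the distance from the TCP to the grasp point, in m); z points along the fingers, y is the direction in which the jaws open and shut (so a half turn about z gives the same grasp; the last joint's range is limited). The gripper opens to 85 mm and grips with 20 to 120 N. Pads are 22 mm wide; open, the fingers measure 114 mm over their backs; the gripper's body (76 mm by 85 mm) begins 54 mm behind the grasp point. The pads swing forward as they close: fully open they stand 13 mm farther back than shut.
Start: joints at [-1.421, 0.477, 0.022, 1.555, -0.011, 1.109, -0.083], TCP at [0.172, 0.653, 0.208] pointing down, gripper open.
Joint ranges: [-2.96, 2.96], [-0.34, 2.1], [-1.41, 1.46], [0.24, 2.44], [-1.37, 4.51], [0.17, 1.92], [-2.96, 2.96]. Speed limits (rad/s): [2.39, 2.39, 3.14, 3.14, 3.14, 3.14, 3.14].

### API

Orientations are given as a unit quaternion [w, x, y, z].
In Python, from station import get_obs, read_camera, calibration, hand_in, regions_of, hold_point_z gives the robot as it stands.
- The arm moves only by the tool send_rows, never from a script. Its argument "motion" is text: rows parted by semicolons, each of 7 numbers parted by spaces: the shift along the world's x, y, z in cm, then the turn, a rotation vector about the world's x, y, z in degrees, then the closure, from 0 (fully open) to 1 (shut). In form: dx dy dz rx ry rz fingers; .... A call has 1 to 20 rows; each row shifts and turns the pose as measured when the row begins; what a row does not reach is not made up. A row lasts 1/12 s, in which the tool goes at most 41.7 mm and 7.16 degrees, less where a joint would pass 70% of its speed; a pose out of reach is approached as far as the arm can. A call is refused whole if a number of a shift passes 4.17 or a number of a turn 7.16, either way. A call with a gripper value outside its range is refused whole. The fingers move at their own pace and stop on an object; "newtons" is the grip in N (left out, the last holds). Time passes only in rows, so rows that do not move let the fingers close. It gives the time, the measured TCP pose, the force and the opening at its end, in the units of the state.
- get_obs(): the state, without advancing time (a new reading comes with each control period).
- read_camera(name): name is "scene" or "top" or "wrist"; returns the picture (400x640x3 uint8, red, green, blue); there is no depth.
- calibration(name): a dict with "mtx" (3x3 intrinsics, pixels), "R" (3x3) and "t" (3): a world point X has camera coordinates R X + t; the wrist camera has in their place "hand_eye" (4x4, takes a point from camera to tool coordinates, whose origin is the TCP and whose axes are the flange's). Camera axes: x right, y down, z forward; pixel columns grow to the right and rows downward; lengths in m; the calibration is good to about 2 mm. The wrist camera is an equidistant fisheye: a pixel r from the principal point sees the ray r / f radians off the axis. A picture is of the moment at which its call begins: read the wrist's pose just before it. calibration takes no time and is no camera call.
- hand_in(): hands the job in, once; it reports no verdict.
Trained networks look in the newest picture that a camera, given by its name, has taken for a name from the list of things; names that differ only in an ending like _2 or _b are one class to them, and where a whole thing is asked for, a point or a joint stands for the part that bears it (a point fixed in the world has none). Each returns a list of dicts, best first, with "conf" (0 to 1); they miss things now and then, are a little off and sometimes report something else, mostly with a low value. They report only what shows in the picture. A call takes as long as a camera call.
- regions_of(thing, camera): "region" (400x640 bool, what is visible of it) and "point" ([column, row] in pixels, amid what is visible of it).
The state is a dict: "t": time; "q": joint angles; "joint_vel": joint speeds; "joint_torque": joint torques, N m; "eef_pos": TCP position; "tool_rot": TCP orientation; "contact_force": force on the tool from outside, world axes, zero at the start; "torque": the same for the moment, N m; "gripper_width": opening from 0.0 (shut) to 1.0 (fully open).
Only numpy, scipy, OpenCV 4.12 (cv2) and the standard library are available. Lean on these libraries where they do the work, as an engineer would, in place of code of your own. Each camera call takes 0.05 s, during which the arm holds its last target.

## Working session

There is one attempt and no reset: what is moved stays moved. The work goes in short steps, Python scripts to look and compute and a tool call to move; the robot and the scene stay as the last step left them, time stands still between calls to the robot, and variables do not carry over. Pictures are saved under pics/ and viewed, and the job is handed in when it is done.

Besides the shell and the picture viewer there is one more tool, called as a command line: name --argument value ..., lists and objects as JSON in quotes. send_rows: Moves the arm, as the interface text tells. Its arguments: {"type":"object","properties":{"motion":{"type":"string"},"newtons":{"type":"number"}},"required":["motion"]}

```bash
ls; mkdir -p pics; python3 - <<'E'
from station import *
import cv2
print(get_obs())
for n in ("scene","top","wrist"):
    c=calibration(n); print(n,c)
    im=read_camera(n); cv2.imwrite(f"pics/{n}0.png",im[:,:,::-1])
E
```

```text
pics
{'t': 0.0, 'q': array([-1.42111917,  0.47775988,  0.02233867,  1.556478  , -0.0115067 ,
        1.10930859, -0.08311691]), 'joint_vel': array([ 0.00010423, -0.00030018,  0.00053568, -0.00071339,  0.00128548,
        0.00163508, -0.00054166]), 'joint_torque': array([-2.19275580e-05, -5.96458304e+01,  1.60813920e+00, -2.81202650e+01,
        1.24056620e-02,  9.42119979e-03,  3.47666258e-06]), 'eef_pos': array([0.17192947, 0.65206478, 0.2073415 ]), 'tool_rot': array([-5.33186923e-05,  1.28530787e-01,  9.91705099e-01, -9.11311822e-04]), 'contact_force': array([-0.05428695, -0.0581385 , -0.29748435]), 'torque': array([ 0.00284169, -0.00801701, -0.01923142]), 'gripper_width': 0.9994711405009976}
scene {'mtx': array([[413.18974061,   0.        , 327.58483161],
       [  0.        , 413.18974061, 199.18671529],
       [  0.        ,   0.        ,   1.        ]]), 'R': array([[-0.66916112,  0.74293523, -0.01645129],
       [ 0.46699697,  0.40319705, -0.78698537],
       [-0.57804605, -0.53430271, -0.61675229]]), 't': array([ 0.33189798, -0.16437676,  1.55492307])}
top {'mtx': array([[383
[... 167 characters left out ...]
5, -0.99977018, -0.00349718],
       [-0.97927679, -0.02001223, -0.20153531],
       [ 0.20141901,  0.00768733, -0.97947501]]), 't': array([0.00720094, 0.50695251, 1.04198926])}
wrist {'mtx': array([[309.70691629,   0.        , 322.8685362 ],
       [  0.        , 309.70691629, 200.22434408],
       [  0.        ,   0.        ,   1.        ]]), 'hand_eye': array([[-5.45864707e-05, -9.47039131e-01, -3.21118173e-01,
         8.25032736e-02],
       [ 9.99999986e-01, -3.74240837e-08, -1.69878358e-04,
        -1.48122511e-03],
       [ 1.60869435e-04, -3.21118178e-01,  9.47039117e-01,
        -1.66221232e-01],
       [ 0.00000000e+00,  0.00000000e+00,  0.00000000e+00,
         1.00000000e+00]])}
```

View pics/scene0.png

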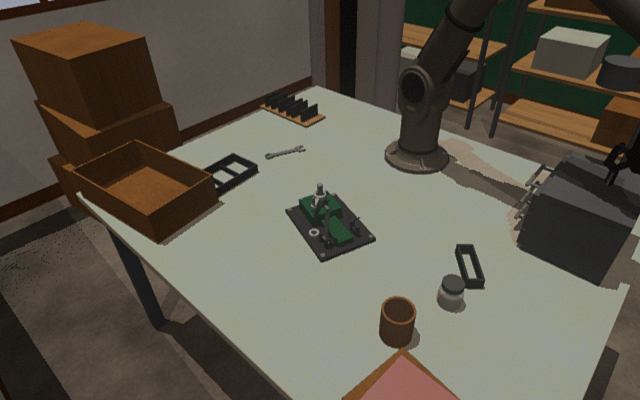

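View pics/top0.png

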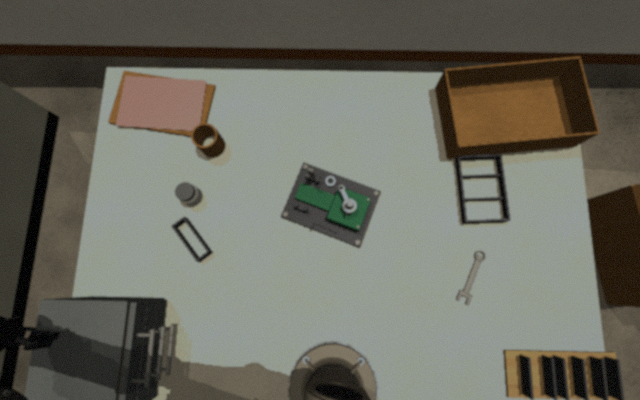

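View pics/wrist0.png

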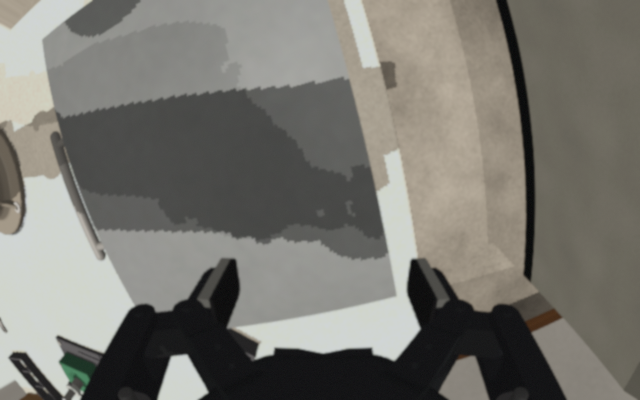

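The fixture sits near the middle of the top view, around (330,205). The arm is at the left over the grey cabinet. I'll zoom in and run the networks.

```bash
cat > h.py <<'E'
from station import *
import cv2, numpy as np
from scipy.spatial.transform import Rotation as Rot
def ray(cam,px,obs=None):
    c=calibration(cam); K=c["mtx"]
    u=(px[0]-K[0,2])/K[0,0]; v=(px[1]-K[1,2])/K[1,1]
    if cam=="wrist":
        r=np.hypot(u,v); d=np.array([np.sin(r)*u/r,np.sin(r)*v/r,np.cos(r)]) if r>1e-9 else np.array([0,0,1.])
        o=obs or get_obs(); q=o["tool_rot"]; R=Rot.from_quat([q[1],q[2],q[3],q[0]]).as_matrix()
        H=c["hand_eye"]; return R@H[:3,3]+o["eef_pos"], R@H[:3,:3]@d
    d=np.array([u,v,1.]); R=c["R"]; return -R.T@c["t"], R.T@d
def onz(cam,px,z,obs=None):
    o,d=ray(cam,px,obs); return o+d*(z-o[2])/d[2]
def proj(cam,X,obs=None):
    X=np.atleast_2d(X); c=calibration(cam);K=c["mtx"]
    if cam=="wrist":
        o=obs or get_obs(); q=o["tool_rot"]; R=Rot.from_quat([q[1],q[2],q[3],q[0]]).as_matrix()
        H=c["hand_eye"]; P=((X-o["eef_pos"])@R-H[:3,3])@H[:3,:3]
        rr=np.hypot(P[:,0],P[:,1]); th=np.arctan2(rr,P[:,2]); s=th/np.maximum(rr,1e-12)
        return np.c_[K[0,0]*P[:,0]*s+K[0,2],K[1,1]*P[:,1]*s+K[1,2]]
    P=X@c["R"].T+c["t"]; return np.c_[K[0,0]*P[:,0]/P[:,2]+K[0,2],K[1,1]*P[:,1]/P[:,2]+K[1,2]]
E
python3 - <<'E'
from h import *
im=cv2.imread("pics/top0.png"); cv2.imwrite("pics/top0z.png",cv2.resize(im[150:260,260:400],None,fx=5.5,fy=5.4,interpolation=cv2.INTER_CUBIC))
im=cv2.imread("pics/scene0.png"); cv2.imwrite("pics/scene0z.png",cv2.resize(im[170:270,270:390],None,fx=6,fy=6,interpolation=cv2.INTER_CUBIC))
for t in ["base","shaft","collar","keeper","catch","hex_key","spare_collar","screw_head"]:
  for c in ("top","scene"):
    for r in regions_of(t,c)[:2]:
        ys,xs=np.nonzero(r["region"]); print(t,c,round(r["conf"],2),r["point"],xs.min(),xs.max(),ys.min(),ys.max(),onz(c,r["point"],0.03).round(3))
E
```

```text
base top 0.72 [330.9, 203.4] 281 380 163 247 [0.508 0.013 0.03 ]
base top 0.47 [345.5, 201.3] 340 356 188 215 [ 0.515 -0.03   0.03 ]
base scene 0.85 [326.0, 225.5] 285 375 183 261 [0.539 0.033 0.03 ]
base scene 0.27 [328.2, 224.8] 323 329 207 238 [0.532 0.036 0.03 ]
shaft top 0.59 [353.1, 203.9] 347 353 201 208 [ 0.507 -0.052  0.03 ]
shaft scene 0.59 [320.8, 192.4] 316 322 183 195 [ 0.431 -0.087  0.03 ]
shaft scene 0.37 [471.7, 262.3] 455 484 244 288 [0.395 0.419 0.03 ]
collar scene 0.74 [327.2, 221.0] 322 330 206 238 [0.522 0.022 0.03 ]
keeper top 0.65 [350.7, 204.4] 346 353 201 209 [ 0.506 -0.045  0.03 ]
keeper scene 0.42 [323.0, 221.5] 323 328 207 238 [0.531 0.014 0.03 ]
catch top 0.63 [330.7, 205.0] 281 379 163 247 [0.503 0.013 0.03 ]
catch scene 0.65 [314.7, 231.8] 309 317 229 238 [0.58  0.027 0.03 ]
catch scene 0.6 [328.9, 225.2] 285 374 184 262 [0.532 0.038 0.03 ]
hex_key top 0.65 [190.0, 196.9] 175 201 183 205 [0.518 0.424 0.03 ]
hex_key scene 0.23 [470.0, 263.5] 455 485 244 289 [0.402 0.418 0.03 ]
spare_collar top 0.62 [330.9, 177.4] 327 333 177 179 [0.586 0.014 0.03 ]
spare_collar scene 0.53 [316.1, 233.6] 309 318 229 238 [0.583 0.035 0.03 ]
spare_collar scene 0.26 [231.2, 167.3] 205 257 154 195 [ 0.53  -0.427  0.03 ]
screw_head top 0.61 [346.7, 202.4] 340 356 189 214 [ 0.511 -0.033  0.03 ]
screw_head scene 0.41 [318.3, 199.4] 312 326 192 208 [ 0.463 -0.068  0.03 ]
```

View pics/top0z.png

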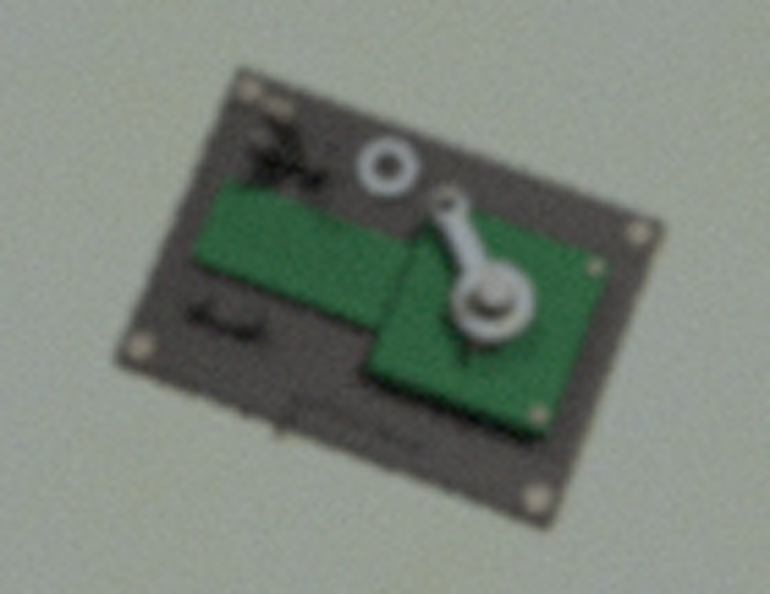

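View pics/scene0z.png

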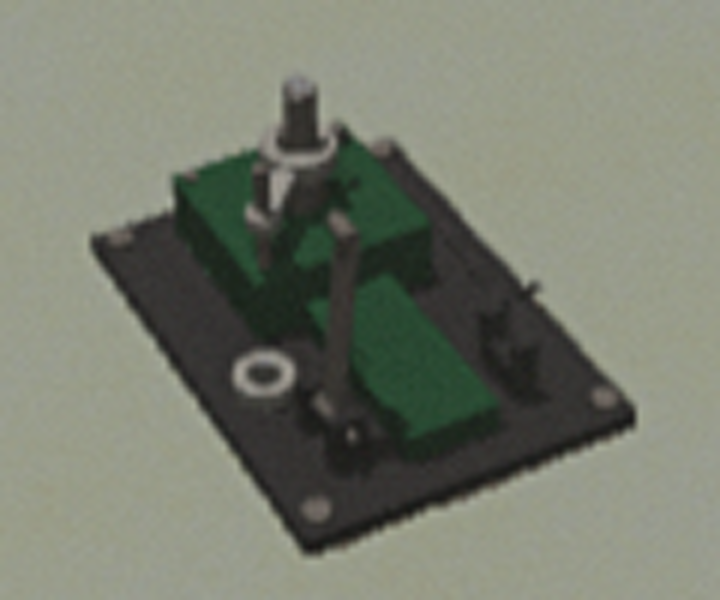

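```bash
python3 - <<'E'
from h import *
from scipy.optimize import least_squares
zc=np.array([[240,70],[662,225],[550,525],[118,360]],float)
top=zc/[5.5,5.4]+[260,150]-0.4
# order: (+x,+y),(+x,-y),(-x,-y),(-x,+y)
P=np.array([[.09,.11,.012],[.09,-.14,.012],[-.09,-.14,.012],[-.09,.11,.012]])
sc=np.array([[305,550],[92,240],[390,145],[635,410]],float)/6+[270,170]-.4
def W(p,Q): 
    c,s=np.cos(p[2]),np.sin(p[2]); return np.c_[p[0]+c*Q[:,0]-s*Q[:,1],p[1]+s*Q[:,0]+c*Q[:,1],Q[:,2]]
for nm,use in (("top",[("top",top)]),("scene",[("scene",sc)]),("both",[("top",top),("scene",sc)])):
    r=least_squares(lambda p:np.concatenate([(proj(c,W(p,P))-m).ravel() for c,m in use]),[.5,.01,-.3])
    print(nm,r.x.round(4),np.degrees(r.x[2]),r.fun.round(1))
p=r.x
print("spindle",W(p,np.array([[0,-.07,.121]])))
sh=np.array([[490,297]])/[5.5,5.4]+[260,150]-.4; print(onz("top",sh[0],.121))
sh=np.array([[298,82]])/6+[270,170]-.4; print(onz("scene",sh[0],.121))
# hinge: scene (345,425) zoom ; strap tip (343,225)
h=np.array([345,430])/6+[270,170]; print("hinge",onz("scene",h,.0335)); 
h=np.array([285,160])/[5.5,5.4]+[260,150]; print("hinge",onz("top",h,.0335), onz("top",h,.1))
h=np.array([225,325])/[5.5,5.4]+[260,150]; print("catch",onz("top",h,.045))
h=np.array([510,340])/6+[270,170]; print("catch",onz("scene",h,.045))
E
```

```text
top [ 0.5155  0.0271 -0.3487] -19.976833402853977 [-0.3 -0.8  1.  -0.4  0.4  0.7 -1.   0.4]
scene [ 0.5185  0.0323 -0.3528] -20.216201030698425 [-0.1 -0.3 -0.7  0.  -0.  -1.   0.8  0.9]
both [ 0.5162  0.0289 -0.3504] -20.07551226386623 [-0.8 -1.   0.4 -0.6 -0.4  0.5 -1.7  0.  -0.3 -1.4 -1.  -0.7 -0.4 -1.7
  0.4 -0.1]
spindle [[ 0.49221573 -0.03680848  0.121     ]]
[ 0.48679967 -0.035046    0.121     ]
[ 0.48787537 -0.0376458   0.121     ]
hinge [0.58882957 0.08404378 0.0335    ]
hinge [0.57680877 0.07006499 0.0335    ] [0.55908083 0.06635748 0.1       ]
catch [0.48294153 0.09785996 0.045     ]
catch [0.50047001 0.11031857 0.045     ]
```

send_rows --motion "2 -3.5 2 0 0 0 1;2 -3.5 2 0 0 0 1;2 -3.5 2 0 0 0 1;2 -3.5 2 0 0 0 1;2 -3.5 1 0 0 0 1;2 -3.5 0 0 0 0 1;2 -3.5 0 0 0 0 1;2 -3.5 0 0 0 0 1;2 -3.5 0 0 0 0 1;2 -3.5 0 0 0 0 1;2 -3.5 0 0 0 0 1;2 -3.5 0 0 0 0 1;2 -3.5 0 0 0 0 1;2 -3.5 0 0 0 0 1;2 -3.5 0 0 0 0 1;2 -3.5 0 0 0 0 1;2 -3 0 0 0 0 1;0 0 0 0 0 0 1"

```text
t: 2.45
eef_pos: [0.5083, 0.0461, 0.2996]
tool_rot: [0.003, 0.125, 0.992, 0.005]
contact_force: [0.4, -0.7, -0.7]
gripper_width: -0.004
```

```bash
python3 - <<'E'
from h import *
o=get_obs(); print(o["t"],o["eef_pos"],o["tool_rot"],o["q"])
im=read_camera("wrist"); cv2.imwrite("pics/w1.png",im[:,:,::-1])
E
```

```text
2.45 [0.50833997 0.04611789 0.29957842] [0.00319439 0.12494516 0.99214733 0.0047094 ] [-0.66058418  0.11304314  0.501494    1.85736661 -0.06658055  1.17698077
  1.18353308]
```

View pics/w1.png

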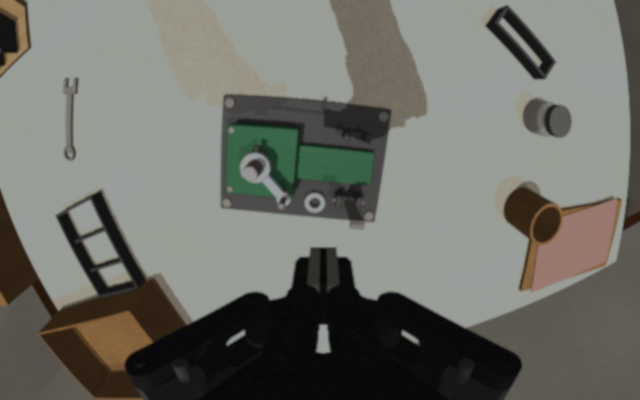

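```bash
python3 - <<'E'
from h import *
im=cv2.imread("pics/w1.png"); cv2.imwrite("pics/w1z.png",cv2.resize(im[85:235,210:400],None,fx=4,fy=4,interpolation=cv2.INTER_CUBIC))
E
```

```text
(no output)
```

View pics/w1z.png

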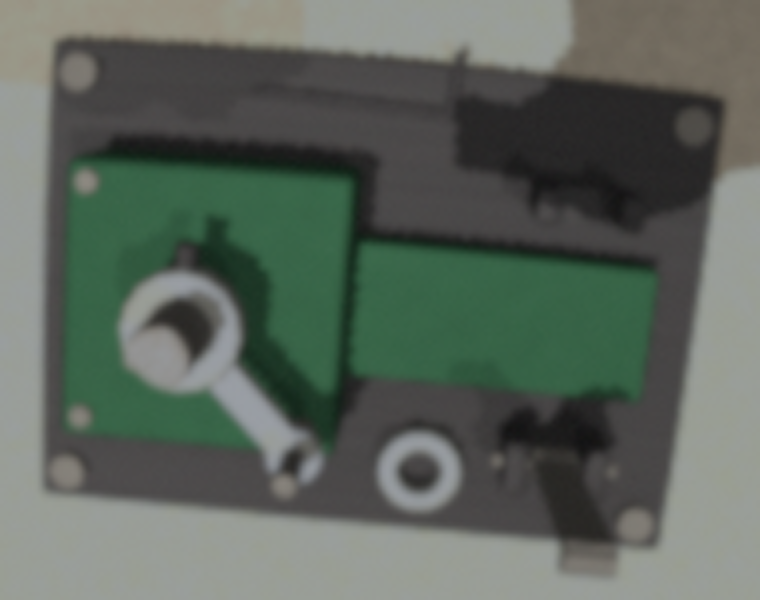

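```bash
cat >> h.py <<'E'
def W(p,Q):
    Q=np.atleast_2d(Q); c,s=np.cos(p[2]),np.sin(p[2]); return np.c_[p[0]+c*Q[:,0]-s*Q[:,1],p[1]+s*Q[:,0]+c*Q[:,1],Q[:,2]]
def B(p,X):
    X=np.atleast_2d(X); c,s=np.cos(p[2]),np.sin(p[2]); d=X-[p[0],p[1],0]; return np.c_[c*d[:,0]+s*d[:,1],-s*d[:,0]+c*d[:,1],X[:,2]]
E
python3 - <<'E'
from h import *
from scipy.optimize import least_squares
o=get_obs()
f=lambda z:np.atleast_2d(np.array(z,float))/4+[210,85]-.4
m=f([[58,40],[722,98],[655,545],[45,490],[75,158],[355,175],[340,450],[65,428],[160,350],[285,485]])
Q=np.array([[-.09,-.14,.012],[-.09,.11,.012],[.09,.11,.012],[.09,-.14,.012],[-.05,-.12,.052],[-.05,-.02,.052],[.05,-.02,.052],[.05,-.12,.052],[0,-.07,.121],[.039,-.031,.112]])
r=least_squares(lambda p:(proj("wrist",W(p,Q),o)-m).ravel(),[.516,.029,-.35])
p=r.x; print(p,np.degrees(p[2]),r.fun.reshape(-1,2).round(1).tolist())
for n,px,z in (("hingeL",[498,462],.0335),("hingeR",[612,472],.0335),("hinge",[555,458],.0335),("footcornL",[362,240],.03),("footR-x",[655,268],.03),("footR+x",[638,395],.03),("cheek",[530,200],.048),("cheek2",[625,210],.048),("spare",[420,470],.012)):
    X=onz("wrist",f(px)[0],z,o); print(n,X.round(4),B(p,X).round(4))
for z in (.12,.13,.14,.145):
    X=onz("wrist",f([588,558])[0],z,o); print("tip",z,X.round(4),B(p,X).round(4))
E
```

```text
[ 0.51154592  0.03184649 -0.34918447] -20.006796314953334 [[-0.8, -1.1], [1.8, -0.8], [1.5, 0.8], [-0.4, 0.4], [-1.6, -1.2], [0.9, -0.5], [-1.1, 1.6], [-0.7, 0.9], [-0.2, 1.2], [0.5, -0.7]]
hingeL [0.5743 0.0502 0.0335] [[0.0527 0.0387 0.0335]]
hingeR [0.5888 0.0905 0.0335] [[0.0525 0.0815 0.0335]]
hinge [0.5781 0.071  0.0335] [[0.0491 0.0596 0.0335]]
footcornL [0.4828 0.0232 0.03  ] [[-0.024 -0.018  0.03 ]]
footR-x [0.5182 0.1222 0.03  ] [[-0.0247  0.0872  0.03  ]]
footR+x [0.5631 0.1063 0.03  ] [[0.023  0.0876 0.03  ]]
cheek [0.4813 0.0834 0.048 ] [[-0.0461  0.0381  0.048 ]]
cheek2 [0.4922 0.1141 0.048 ] [[-0.0463  0.0707  0.048 ]]
spare [0.5774 0.0194 0.012 ] [[0.0661 0.0108 0.012 ]]
tip 0.12 [0.5815 0.0728 0.12  ] [[0.0518 0.0624 0.12  ]]
tip 0.13 [0.577  0.0726 0.13  ] [[0.0476 0.0607 0.13  ]]
tip 0.14 [0.5725 0.0724 0.14  ] [[0.0434 0.0589 0.14  ]]
tip 0.145 [0.5702 0.0723 0.145 ] [[0.0413 0.0581 0.145 ]]
```

Base fit gives (0.512, 0.032) with yaw -20°. The hinge is near base (0.05, 0.06) and the strap stands almost upright, with its tip at zoom (588,558). Next I'll move the shut fingers behind the strap, on its +x side.

send_rows --motion "3.7 0.4 0 0 0 -1.9 1;3.7 0.4 0 0 0 -1.9 1;3.6 0.4 -2 0 0 -1.9 1;0 0 -4 0 0 0 1;0 0 -4 0 0 0 1;0 0 -4 0 0 0 1;0 0 -4 0 0 0 1;0 0 -1.5 0 0 0 1;0 0 0 0 0 0 1"

```text
t: 3.25
eef_pos: [0.6189, 0.0729, 0.0971]
tool_rot: [0.003, 0.17, 0.985, 0.011]
contact_force: [0.4, 0.7, 1.1]
gripper_width: 0.003
```

```bash
python3 - <<'E'
from h import *
o=get_obs(); p=[.512,.0315,np.radians(-20)]
q=o["tool_rot"];R=Rot.from_quat([q[1],q[2],q[3],q[0]]).as_matrix()
print(o["t"],o["eef_pos"],B(p,o["eef_pos"]),R.round(3),o["q"].round(2))
im=read_camera("scene"); cv2.imwrite("pics/s1z.png",cv2.resize(im[100:270,250:450,::-1],None,fx=4,fy=3.5,interpolation=cv2.INTER_CUBIC))
im=read_camera("wrist"); cv2.imwrite("pics/w2.png",im[:,:,::-1])
E
```

```text
3.25 [0.61890582 0.07288754 0.09711425] [[0.08630324 0.07545551 0.09711425]] [[-0.942  0.336  0.01 ]
 [ 0.336  0.942  0.021]
 [-0.003  0.023 -1.   ]] [-0.53  0.54  0.44  1.81 -0.32  0.84  1.3 ]
```

View pics/s1z.png

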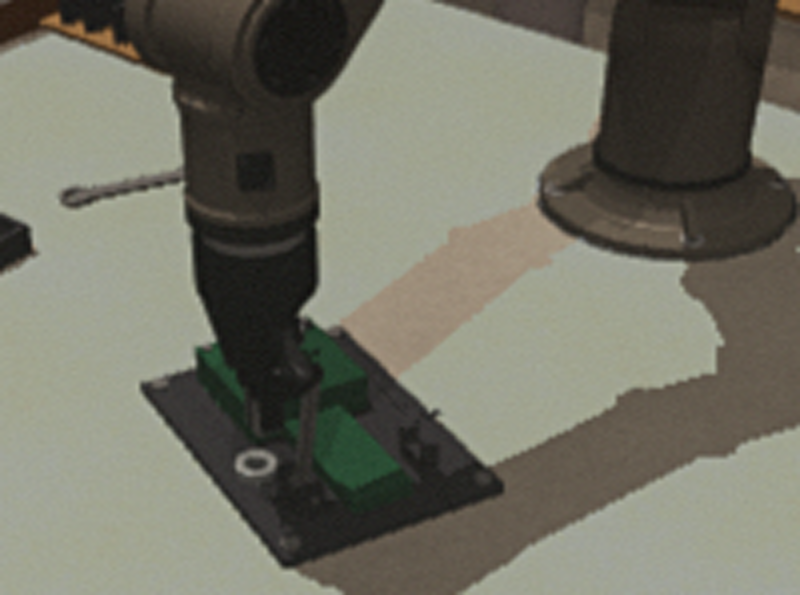

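View pics/w2.png

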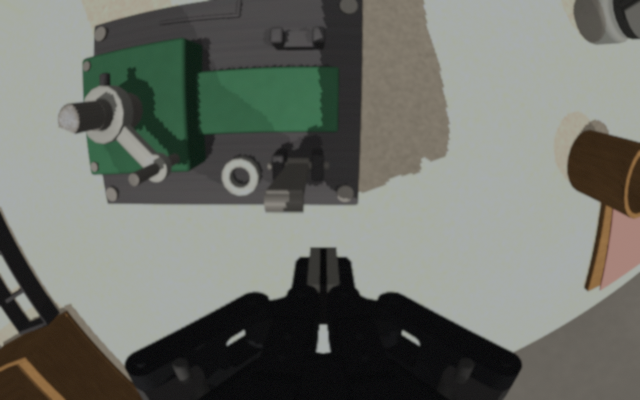

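```bash
python3 - <<'E'
from h import *
o=get_obs(); p=[.512,.0315,np.radians(-20)]
for n,px,z in (("tip outer edge",(285,211),.1455),("tip inner",(288,190),.1455),("tip mid",(285,201),.1455),("tipmid",(285,201),.14),("hinge",(297,160),.0335),("catch",(300,38),.04),("shaft top",(71,118),.121)):
    X=onz("wrist",px,z,o);print(n,X.round(4),B(p,X).round(4))
E
```

```text
tip outer edge [0.5797 0.0679 0.1455] [[0.0512 0.0574 0.1455]]
tip inner [0.5716 0.0725 0.1455] [[0.042  0.059  0.1455]]
tip mid [0.5756 0.0696 0.1455] [[0.0467 0.0576 0.1455]]
tipmid [0.5772 0.0684 0.14  ] [[0.0487 0.057  0.14  ]]
hinge [0.5807 0.0664 0.0335] [[0.0526 0.0563 0.0335]]
catch [0.4956 0.1003 0.04  ] [[-0.039  0.059  0.04 ]]
shaft top [ 0.4913 -0.0379  0.121 ] [[ 0.0043 -0.0723  0.121 ]]
```

send_rows --motion "-0.6 -1.6 0 0 0 0 1;-1.1 0.4 0 0 0 0 1;-1.1 0.4 0 0 0 0 1;-1.0 0.4 -0.2 0 0 0 1;-1.0 0.4 -0.2 0 0 0 1;-1.0 0.4 -0.3 0 0 0 1;-0.8 0.3 -0.8 0 0 0 1;-0.8 0.3 -0.8 0 0 0 1;-0.8 0.3 -0.8 0 0 0 1;-0.3 0.1 -0.8 0 0 0 1;-0.3 0.1 -0.8 0 0 0 1;0 0 0 0 0 0 1"

```text
t: 4.35
eef_pos: [0.5348, 0.0885, 0.0656]
tool_rot: [0.018, 0.171, 0.985, 0.018]
contact_force: [-0.2, 0.3, -0.0]
gripper_width: 0.004
```

```bash
python3 - <<'E'
from h import *
o=get_obs(); p=[.512,.0315,np.radians(-20)]
print(o["t"],o["eef_pos"],B(p,o["eef_pos"]),o["contact_force"])
im=read_camera("scene"); cv2.imwrite("pics/s2z.png",cv2.resize(im[140:270,250:400,::-1],None,fx=5,fy=4.5,interpolation=cv2.INTER_CUBIC))
E
```

```text
4.35 [0.53478107 0.08851706 0.06562954] [[0.00190622 0.0613701  0.06562954]] [-0.18065827  0.26672864 -0.00629217]
```

View pics/s2z.png

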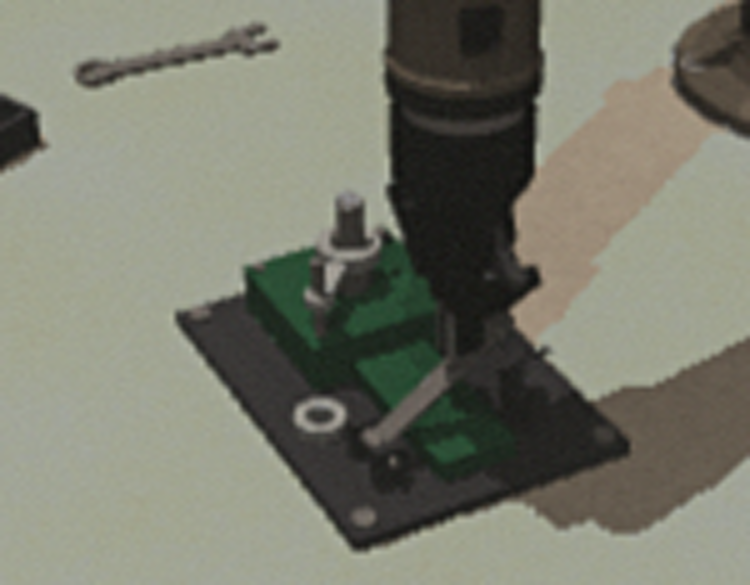

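send_rows --motion "-0.4 0.1 -0.8 0 0 0 1;-0.4 0.1 -0.8 0 0 0 1;-0.4 0.1 -0.8 0 0 0 1;-0.4 0 -0.6 0 0 0 1;0 0 -0.3 0 0 0 1;0 0 -0.2 0 0 0 1"

```text
t: 4.9
eef_pos: [0.5199, 0.0913, 0.0285]
tool_rot: [0.02, 0.172, 0.985, 0.019]
contact_force: [1.0, -0.2, 0.7]
gripper_width: -0.003
```

```bash
python3 - <<'E'
from h import *
o=get_obs(); p=[.512,.0315,np.radians(-20)]
print(o["t"],o["eef_pos"],B(p,o["eef_pos"]),o["contact_force"])
im=read_camera("scene"); cv2.imwrite("pics/s3z.png",cv2.resize(im[140:270,250:400,::-1],None,fx=5,fy=4.5,interpolation=cv2.INTER_CUBIC))
im=read_camera("wrist"); cv2.imwrite("pics/w3.png",im[:,:,::-1])
E
```

```text
4.9 [0.51986337 0.09128826 0.02845195] [[-0.01305964  0.05887202  0.02845195]] [ 1.02117874 -0.15897389  0.70235425]
```

View pics/s3z.png

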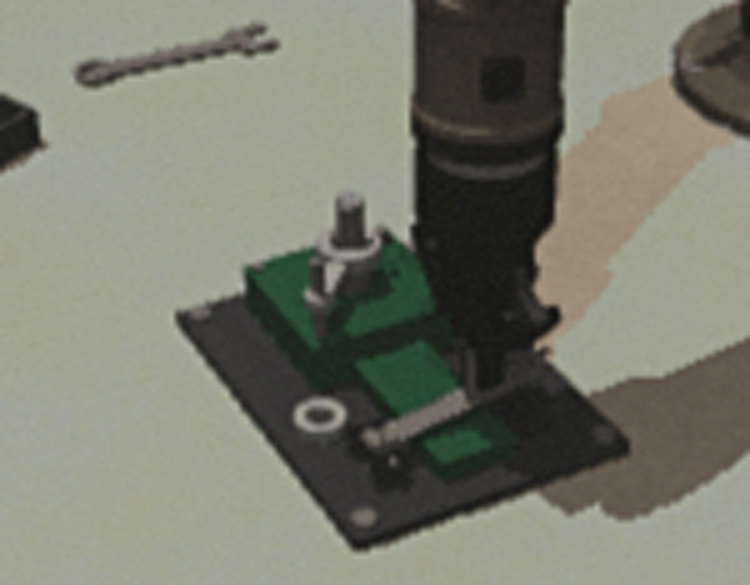

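View pics/w3.png

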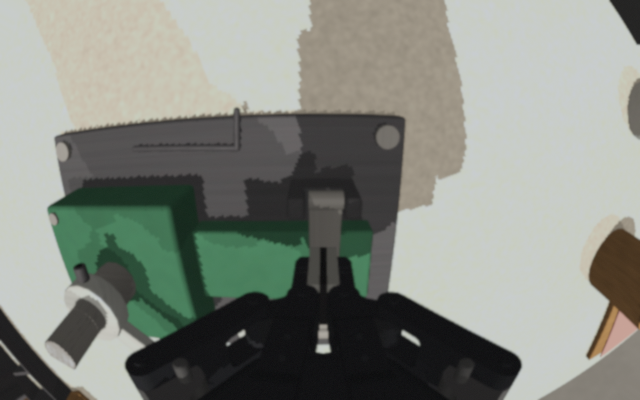

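send_rows --motion "0 0 -0.3 0 0 0 1;0 0 -0.3 0 0 0 1"

```text
t: 5.17
eef_pos: [0.5207, 0.0911, 0.0229]
tool_rot: [0.02, 0.172, 0.985, 0.019]
contact_force: [0.7, -0.0, 0.9]
gripper_width: -0.001
```

```bash
python3 - <<'E'
from h import *
o=get_obs(); p=[.512,.0315,np.radians(-20)]
print(o["t"],o["eef_pos"],B(p,o["eef_pos"]),o["contact_force"],o["joint_torque"].round(1))
im=read_camera("scene")[:,:,::-1].copy()
z=cv2.resize(im[190:250,300:390],None,fx=8,fy=8,interpolation=cv2.INTER_CUBIC)
def mark(X,col):
    u=((proj("scene",X)-[300,190]+.5)*8).astype(int)
    for a in u: cv2.circle(z,tuple(int(v) for v in a),3,col,-1)
mark(o["eef_pos"],(0,0,255))
# strap shut model
mark(W(p,[[.0495,.05,.036],[.0495,.066,.036],[-.0625,.05,.036],[-.0625,.066,.036]]),(0,255,255))
mark(W(p,[[-.025,.0875,.03],[.025,.0875,.03]]),(255,0,0))
cv2.imwrite("pics/s4z.png",z)
E
```

```text
5.1667 [0.520655   0.09111953 0.02288084] [[-0.01225804  0.05898421  0.02288084]] [ 0.74503957 -0.01862594  0.86631227] [ -0.2 -47.1   6.2 -16.8   0.   -0.2  -0.1]
```

View pics/s4z.png

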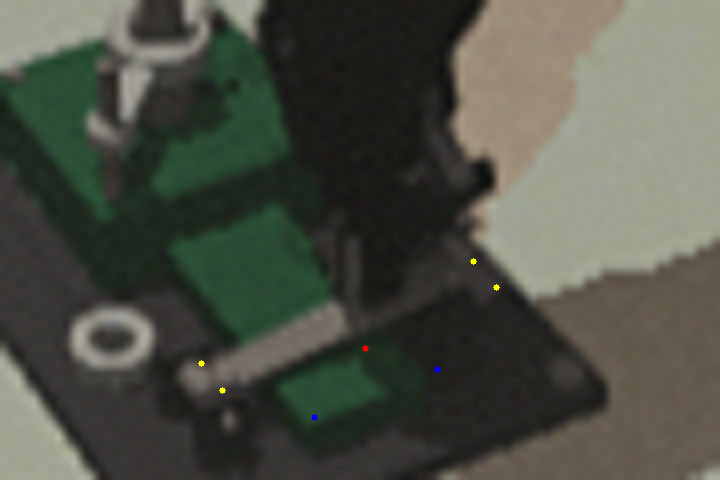

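send_rows --motion "0 0 -0.2 0 0 0 1;0 0 -0.2 0 0 0 1"

```text
t: 5.38
eef_pos: [0.521, 0.091, 0.0185]
tool_rot: [0.021, 0.172, 0.985, 0.019]
contact_force: [-0.7, 0.2, 0.0]
gripper_width: 0.001
```

```bash
python3 - <<'E'
from h import *
o=get_obs(); p=[.512,.0315,np.radians(-20)]
q=o["tool_rot"];R=Rot.from_quat([q[1],q[2],q[3],q[0]]).as_matrix()
for d in (0,-.019,.013): print(d,proj("wrist",o["eef_pos"]+R@[0,0,d],o))
im=read_camera("scene")[:,:,::-1].copy()
z=cv2.resize(im[190:250,300:390],None,fx=8,fy=8,interpolation=cv2.INTER_CUBIC)
cv2.imwrite("pics/s5z.png",z)
im=read_camera("wrist")[:,:,::-1]; cv2.imwrite("pics/w5z.png",cv2.resize(im[150:400,220:430],None,fx=3,fy=2.4,interpolation=cv2.INTER_CUBIC))
E
```

```text
0 [[325.31651762 241.39027794]]
-0.019 [[325.56346778 256.87294765]]
0.013 [[325.17065695 232.33223419]]
```

View pics/s5z.png

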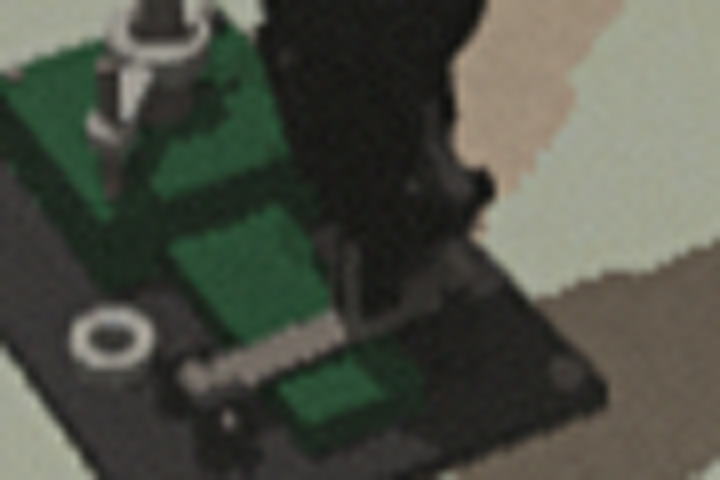

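View pics/w5z.png

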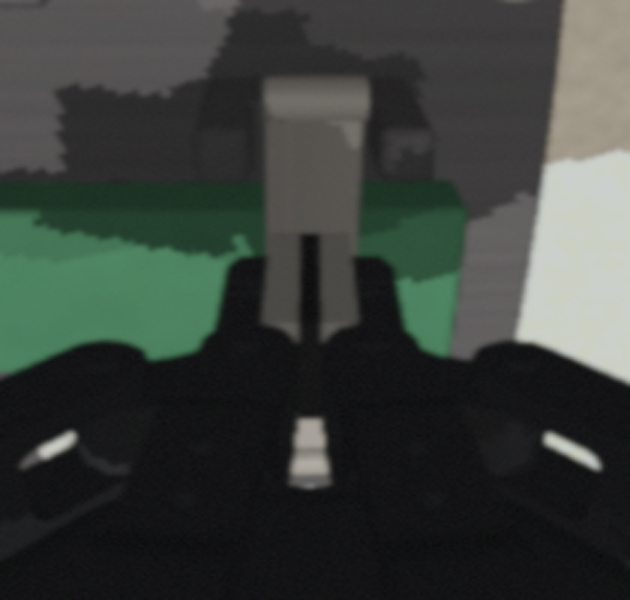

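send_rows --motion "0 0 -0.2 0 0 0 1;0 0 -0.2 0 0 0 1;0 0 -0.2 0 0 0 1"

```text
t: 5.73
eef_pos: [0.5211, 0.0911, 0.0127]
tool_rot: [0.021, 0.172, 0.985, 0.019]
contact_force: [-7.2, -1.1, 30.2]
gripper_width: -0.002
```

send_rows --motion "0 0 0.1 0 0 0 1"

```text
t: 5.82
eef_pos: [0.5212, 0.0911, 0.0139]
tool_rot: [0.021, 0.172, 0.985, 0.019]
contact_force: [0.2, 0.1, -0.0]
gripper_width: -0.008
```

```bash
python3 - <<'E'
from h import *
o=get_obs(); print(o["eef_pos"],o["contact_force"],o["torque"])
im=read_camera("scene")[:,:,::-1].copy()
z=cv2.resize(im[190:250,300:390],None,fx=8,fy=8,interpolation=cv2.INTER_CUBIC)
cv2.imwrite("pics/s6z.png",z)
im=read_camera("wrist")[:,:,::-1]; cv2.imwrite("pics/w6z.png",cv2.resize(im[150:400,220:430],None,fx=3,fy=2.4,interpolation=cv2.INTER_CUBIC))
E
```

```text
[0.52115151 0.09108018 0.01385893] [ 0.15649684  0.07580498 -0.02780218] [-0.06480073  0.07875462  0.00711267]
```

View pics/s6z.png

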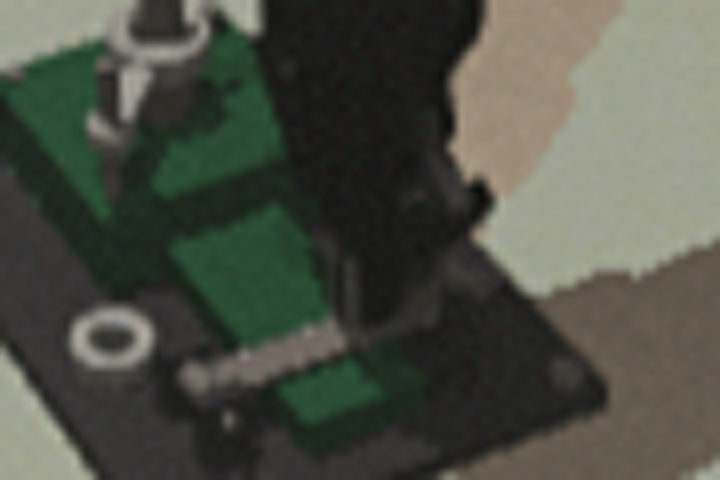

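View pics/w6z.png

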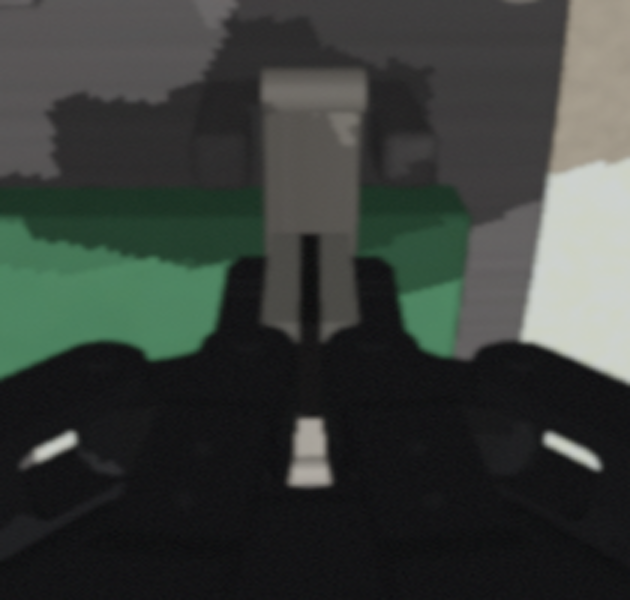

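send_rows --motion "0 0 2.5 0 0 0 1;0 0 4 0 0 0 1;0 0 4 0 0 0 1;0 0 4 0 0 0 1;0 0 3 0 0 0 0.5;0 0 0 0 0 0 0.5"

```text
t: 6.42
eef_pos: [0.5176, 0.0891, 0.1925]
tool_rot: [0.018, 0.172, 0.985, 0.016]
contact_force: [0.9, 1.0, 0.3]
gripper_width: 0.272
```

```bash
python3 - <<'E'
from h import *
print(hold_point_z)
o=get_obs(); print(o["t"],o["eef_pos"],o["gripper_width"],o["tool_rot"],o["q"].round(2))
im=read_camera("scene")[:,:,::-1].copy()
z=cv2.resize(im[175:255,290:390],None,fx=8,fy=7,interpolation=cv2.INTER_CUBIC)
cv2.imwrite("pics/s7z.png",z)
im=read_camera("wrist")[:,:,::-1]; cv2.imwrite("pics/w7.png",im)
E
```

```text
0.0187
6.4167 [0.51757431 0.08911003 0.19246481] 0.2716019698253248 [0.01760718 0.17242855 0.98472697 0.01646769] [-0.73  0.24  0.53  1.99 -0.17  0.91  1.12]
```

View pics/s7z.png

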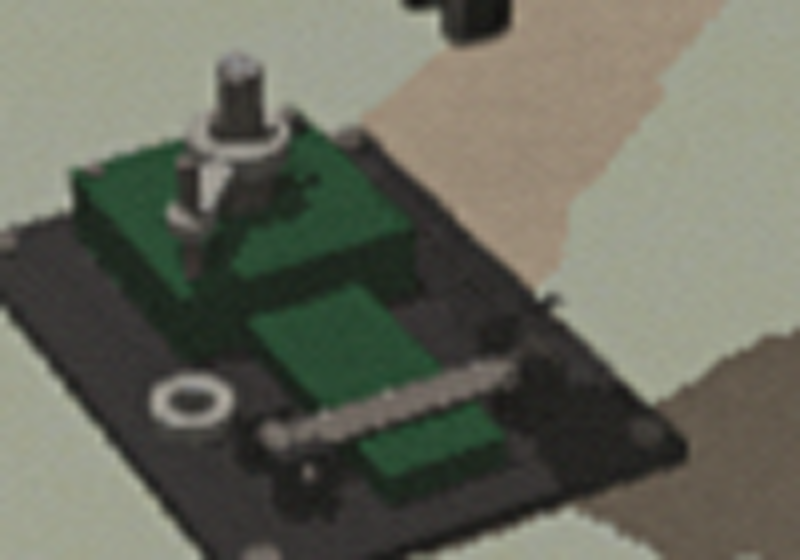

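View pics/w7.png

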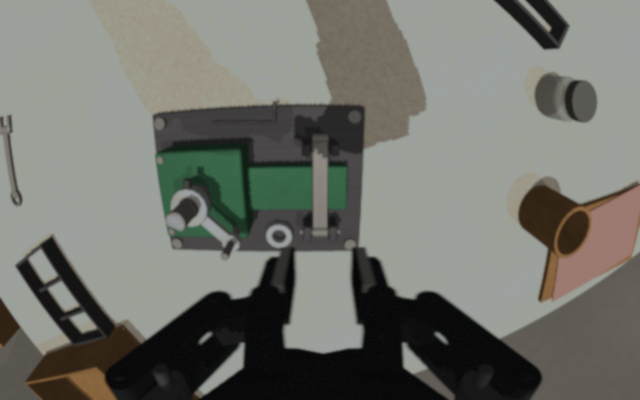

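```bash
python3 - <<'E'
from h import *
im=cv2.imread("pics/w7.png"); cv2.imwrite("pics/w7z.png",cv2.resize(im[90:265,145:375],None,fx=3.4,fy=3.4,interpolation=cv2.INTER_CUBIC))
E
```

```text
(no output)
```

View pics/w7z.png

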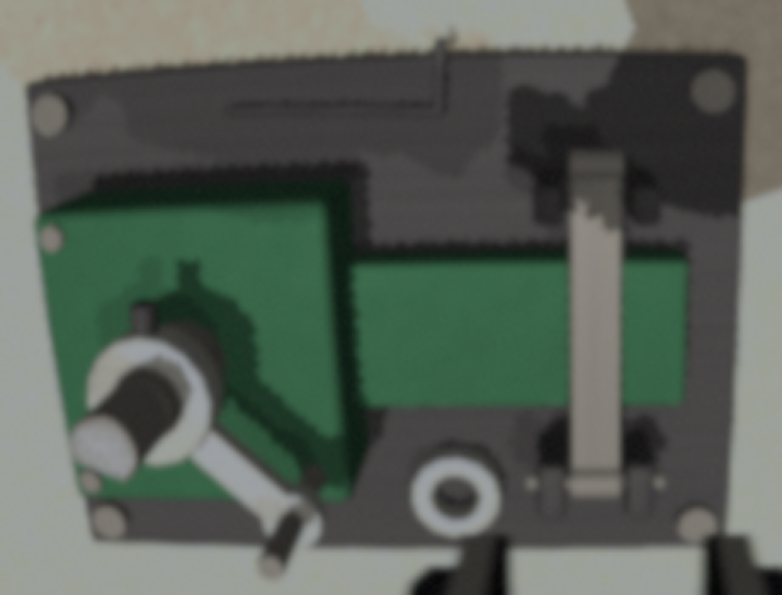

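```bash
python3 - <<'E'
from h import *
from scipy.optimize import least_squares
o=dict(eef_pos=np.array([.51757431,.08911003,.19246481]),tool_rot=np.array([0.01760718,0.17242855,0.98472697,0.01646769]))
f=lambda z:np.atleast_2d(np.array(z,float))/3.4+[145,90]-.35
m=f([[28,90],[745,57],[725,545],[92,540],[40,215],[325,200],[348,498],[105,445],[270,567],[687,260],[683,405]])
Q=np.array([[-.09,-.14,.012],[-.09,.11,.012],[.09,.11,.012],[.09,-.14,.012],[-.05,-.12,.052],[-.05,-.02,.052],[.05,-.02,.052],[0,-.07,.121],[.039,-.031,.112],[-.025,.0875,.03],[.025,.0875,.03]])
for free in (0,1):
    r=least_squares(lambda p:(proj("wrist",W(p,Q)+[0,0,p[3]*free],o)-m).ravel(),[.516,.029,-.35,0],loss="soft_l1")
    p=r.x; print(p,np.degrees(p[2]));print((proj("wrist",W(p,Q)+[0,0,p[3]*free],o)-m).round(1).tolist())
p[3]*=1
for n,px,z in (("tip",[597,150],.036),("hinge",[595,470],.0335),("cheekL",[550,205],.048),("cheekR",[645,205],.048)):
    X=onz("wrist",f(px)[0],z+p[3],o); print(n,B(p[:3],X).round(4))
E
```

```text
[ 0.5156687   0.027122   -0.35363493  0.        ] -20.261789081590685
[[-0.9, -2.2], [0.8, -0.5], [-0.1, 0.2], [0.3, 0.2], [-2.4, -0.4], [0.8, -0.1], [1.2, 1.4], [0.3, 1.1], [0.5, -0.3], [-1.9, -0.0], [-2.0, -0.0]]
[ 0.51588047  0.02681473 -0.35347615 -0.00096507] -20.252691748731937
[[-0.7, -2.0], [0.4, -0.3], [-0.4, 0.1], [0.5, 0.1], [-2.1, -0.3], [0.8, 0.0], [1.2, 1.2], [0.5, 1.0], [0.6, -0.6], [-2.2, 0.0], [-2.3, -0.1]]
tip [[-0.0614  0.0606  0.035 ]]
hinge [[0.0473 0.0605 0.0325]]
cheekL [[-0.0466  0.0463  0.047 ]]
cheekR [[-0.0465  0.0746  0.047 ]]
```

```bash
python3 - <<'E'
from h import *
o=get_obs()
q=o["tool_rot"];R=Rot.from_quat([q[1],q[2],q[3],q[0]]).as_matrix()
for d in (0,.005,.01,.015,.02,.025,.03): print(d,[proj("wrist",o["eef_pos"]+R@[x,y,-d],o).round(1).tolist() for x,y in ((.011,0.015),(0,.015),(-.011,.015))])
print("tilt z axis",R[:,2],"jaw",np.degrees(np.arctan2(R[1,1],R[0,1])))
E
```

```text
0 [[[351.0, 224.5]], [[350.4, 241.3]], [[349.7, 257.3]]]
0.005 [[[351.7, 227.9]], [[351.1, 245.1]], [[350.3, 261.3]]]
0.01 [[[352.5, 231.5]], [[351.8, 249.1]], [[351.0, 265.6]]]
0.015 [[[353.3, 235.4]], [[352.5, 253.2]], [[351.7, 270.0]]]
0.02 [[[354.2, 239.4]], [[353.3, 257.6]], [[352.5, 274.7]]]
0.025 [[[355.1, 243.7]], [[354.2, 262.2]], [[353.2, 279.6]]]
0.03 [[[356.0, 248.2]], [[355.0, 267.1]], [[354.0, 284.7]]]
tilt z axis [ 0.03450851  0.02444055 -0.99910551] jaw 70.20231913089471
```

```bash
python3 - <<'E'
from h import *
o=get_obs()
q=o["tool_rot"];R=Rot.from_quat([q[1],q[2],q[3],q[0]]).as_matrix()
im=read_camera("scene")[:,:,::-1]
z=cv2.resize(im[120:220,300:400],None,fx=6,fy=6,interpolation=cv2.INTER_CUBIC)
for d,c in ((0,(0,0,255)),(.01,(0,255,0)),(.02,(255,0,0))):
  for y in (-.02,.02):
    u=(proj("scene",o["eef_pos"]+R@[0,y,-d])[0]-[300,120]+.5)*6; cv2.circle(z,(int(u[0]),int(u[1])),4,c,-1)
cv2.imwrite("pics/s8z.png",z)
E
```

```text
(no output)
```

View pics/s8z.png

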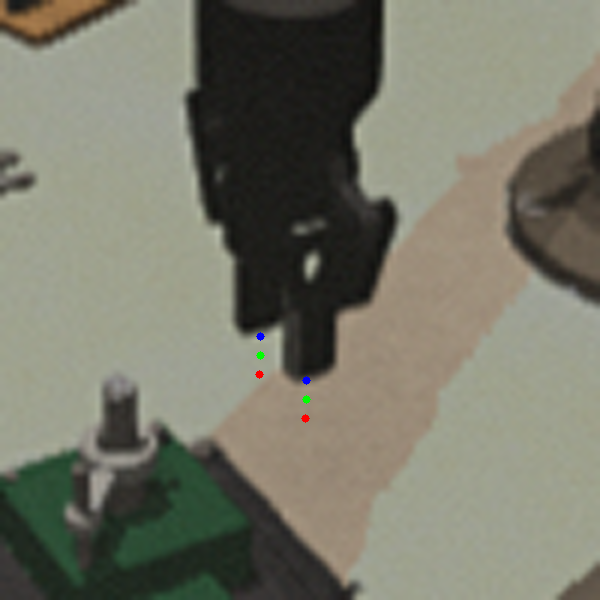

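The fingers' true tips sit about 21 mm behind the stated TCP: the strap landed at TCP z 0.0135, and the scene projection agrees. I'll allow for that from here on. The strap is down between its cheeks, with its tip at zoom (597,150). Next I'll look at the spindle from above.

send_rows --motion "-0.7 -3.1 0 -0.7 1 0 0.4;-0.7 -3.1 0 -0.7 1 0 0.4;-0.7 -3.1 0 0 0 0 0.4;-0.7 -3.2 0 0 0 0 0.4;0 0 -1.5 0 0 0 0.4;0 0 -1.5 0 0 0 0.4;0 0 0 0 0 0 0.4"

```text
t: 7.15
eef_pos: [0.4756, -0.0405, 0.1439]
tool_rot: [-0.011, 0.17, 0.985, -0.006]
contact_force: [-0.4, -0.4, -0.1]
gripper_width: 0.604
```

```bash
python3 - <<'E'
from h import *
o=get_obs()
q=o["tool_rot"];R=Rot.from_quat([q[1],q[2],q[3],q[0]]).as_matrix()
print(o["t"],o["eef_pos"],o["gripper_width"],R[:,2],np.degrees(np.arctan2(R[1,1],R[0,1])),o["q"].round(2))
im=read_camera("wrist")[:,:,::-1]; cv2.imwrite("pics/w9.png",im)
cv2.imwrite("pics/w9z.png",cv2.resize(im[130:280,230:430],None,fx=4,fy=4,interpolation=cv2.INTER_CUBIC))
E
```

```text
7.15 [ 0.47560932 -0.0405152   0.14394534] 0.6043309763478438 [-0.02453689 -0.00743095 -0.99967131] 70.41711667379181 [-0.54  0.27  0.58  2.09 -0.19  0.85  1.38]
```

View pics/w9z.png

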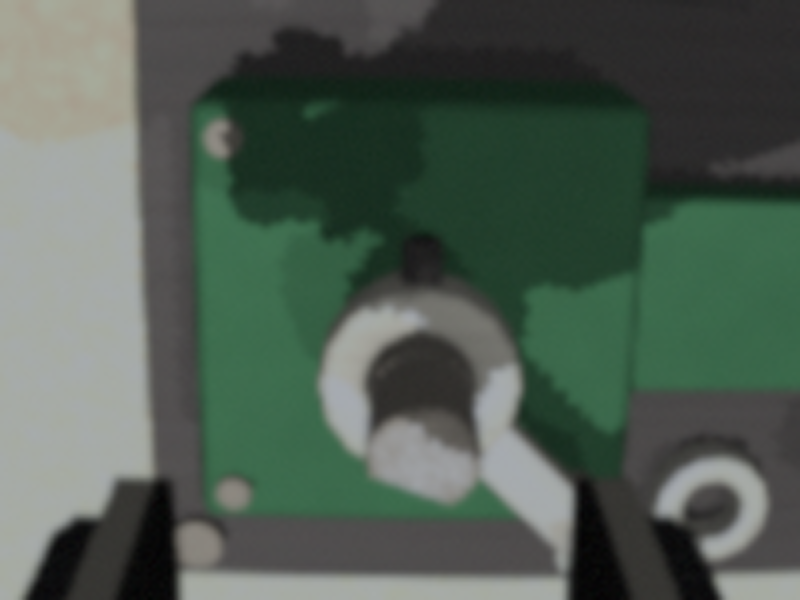

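```bash
python3 - <<'E'
from h import *
o=get_obs()
f=lambda z:np.array(z,float)/4+[230,130]-.4
a,b=[onz("wrist",f(z),.121,o)for z in([369,476],[450,503])]
print(a,b,np.linalg.norm(a-b)); d=(b-a)[:2]; n=np.array([d[1],-d[0]]); n/=np.linalg.norm(n); print("normal",n,np.degrees(np.arctan2(n[1],n[0])))
pts=np.array([onz("wrist",f(z),.121,o)[:2] for z in([368,455],[376,430],[395,413],[420,408],[450,415],[470,435],[476,460],[472,485],[455,503])])
A=np.c_[2*pts,np.ones(len(pts))]; s=np.linalg.lstsq(A,(pts**2).sum(1),rcond=None)[0]; print("centre",s[:2],"r",np.sqrt(s[2]+s[:2]@s[:2]))
mid=(a+b)[:2]/2; print("flat mid",mid,"centre from flat",mid-6e-3*n)
for n_,zz,h in (("screw tip",[422,240],.081),("collar c",[421,390],.088)): print(n_,onz("wrist",f(zz),h,o))
E
```

```text
[ 0.49084703 -0.04817428  0.121     ] [ 0.50048365 -0.03664865  0.121     ] 0.015023471786296226
normal [ 0.76717497 -0.64143789] -39.8991227702517
centre [ 0.49109762 -0.03865574] r 0.009738398255646537
flat mid [ 0.49566534 -0.04241147] centre from flat [ 0.49106229 -0.03856284]
screw tip [ 0.46486088 -0.02875284  0.081     ]
collar c [ 0.49176261 -0.03830852  0.088     ]
```

The top end shows the D clearly. The flat edge runs from zoom (369,476) to (450,503), which puts the flat normal at -40° in world. The spindle centre is at (0.491, -0.0385), and the screw points at about 160°. I'll turn the open gripper to 140° and centre it.

send_rows --motion "0.2 0 0 0.2 -0.7 7 0.4;0.2 0 0 0 -0.5 7 0.4;0.2 0 0 0 0 7 0.4;0.2 0 0 0 0 7 0.4;0.2 0 0 0 0 7 0.4;0.2 0 0 0 0 7 0.4;0.2 0 0 0 0 7 0.4;0 0 0 0 0 7 0.4;0 0 0 0 0 7 0.4;0 0 0 0 0 4 0.4;0 0 0 0 0 0 0.4"

```text
t: 8.12
eef_pos: [0.4881, -0.0341, 0.1412]
tool_rot: [-0.004, -0.419, 0.908, -0.006]
contact_force: [0.1, 0.3, -0.6]
gripper_width: 0.599
```

```bash
cat > st.py <<'E'
from h import *
def st():
    o=get_obs(); q=o["tool_rot"];R=Rot.from_quat([q[1],q[2],q[3],q[0]]).as_matrix()
    print("t",round(o["t"],2),"pos",o["eef_pos"].round(4),"tip",(o["eef_pos"]-.021*R[:,2]).round(4),"w",round(o["gripper_width"],3),"F",o["contact_force"].round(1),"T",o["torque"].round(2))
    print("fix rot deg",np.degrees([-R[1,2],R[0,2]]).round(2),"jaw",np.degrees(np.arctan2(R[1,1],R[0,1])).round(2),"q",o["q"].round(2))
    return o,R
E
python3 -c "
from st import *
st()"
```

```text
t 8.12 pos [ 0.4881 -0.0341  0.1412] tip [ 0.4882 -0.0338  0.1622] w 0.599 F [ 0.1  0.3 -0.6] T [0.01 0.04 0.02]
fix rot deg [ 0.82 -0.18] jaw 139.6 q [-0.35  0.26  0.33  2.07 -0.1   0.82  2.47]
```

send_rows --motion "0.2 -0.3 0 0.6 -0.1 0 0.4;0.1 -0.2 0 0 0 0.2 0.4;0 0 -1 0 0 0 0.4;0 0 -1 0 0 0 0.4;0 0 0 0 0 0 0.4"

```text
t: 8.53
eef_pos: [0.4913, -0.0373, 0.1191]
tool_rot: [-0.002, -0.419, 0.908, -0.001]
contact_force: [0.3, -0.1, 0.2]
gripper_width: 0.598
```

```bash
python3 -c "
from st import *
o,R=st()
im=read_camera('wrist')[:,:,::-1]
cv2.imwrite('pics/w10z.png',cv2.resize(im[150:350,220:430],None,fx=3.8,fy=3,interpolation=cv2.INTER_CUBIC))
for z in (.121,.1): print(proj('wrist',[[.491,-.0385,z]],o))
"
```

```text
t 8.53 pos [ 0.4913 -0.0373  0.1191] tip [ 0.4914 -0.0372  0.1401] w 0.598 F [ 0.3 -0.1  0.2] T [-0.04 -0.02  0.  ]
fix rot deg [ 0.22 -0.14] jaw 139.53 q [-0.33  0.3   0.33  2.09 -0.13  0.78  2.51]
[[323.23961612 243.52890522]]
[[323.24079115 229.25339069]]
```

View pics/w10z.png

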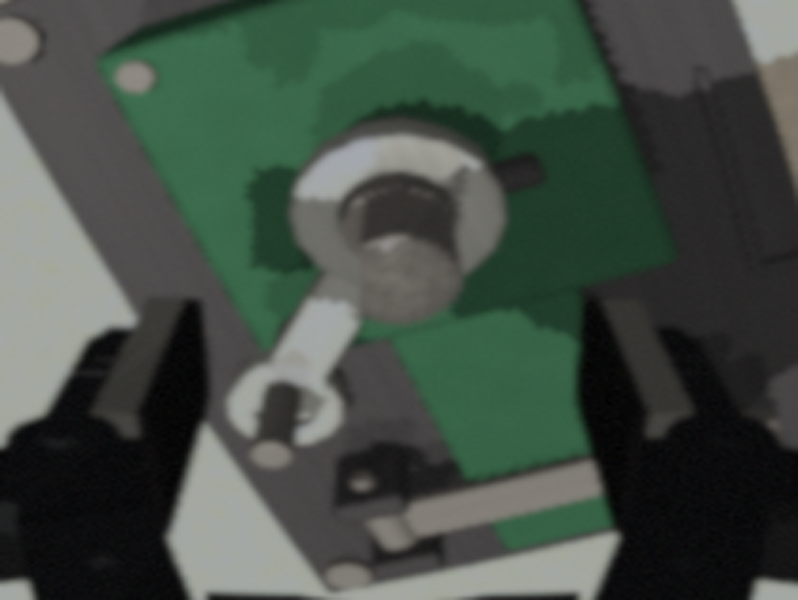

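send_rows --motion "0 -0.1 -1 0.2 -0.1 0.3 0.4;0 0 -1 0 0 0 0.4;0 0 -1 0 0 0 0.4;0 0 -0.9 0 0 0 0.4;0 0 0 0 0 0 0.4"

```text
t: 9.0
eef_pos: [0.4912, -0.0374, 0.0773]
tool_rot: [-0.001, -0.421, 0.907, -0.0]
contact_force: [0.5, 0.1, 0.5]
gripper_width: 0.6
```

```bash
python3 -c "
from st import *
o,R=st()
im=read_camera('scene')[:,:,::-1]
cv2.imwrite('pics/s10z.png',cv2.resize(im[130:230,270:370],None,fx=6,fy=6,interpolation=cv2.INTER_CUBIC))
"
```

```text
t 9.0 pos [ 0.4912 -0.0374  0.0773] tip [ 0.4912 -0.0374  0.0983] w 0.6 F [0.5 0.1 0.5] T [-0.04  0.07 -0.07]
fix rot deg [ 0.05 -0.1 ] jaw 139.82 q [-0.3   0.37  0.3   2.11 -0.17  0.68  2.56]
```

View pics/s10z.png

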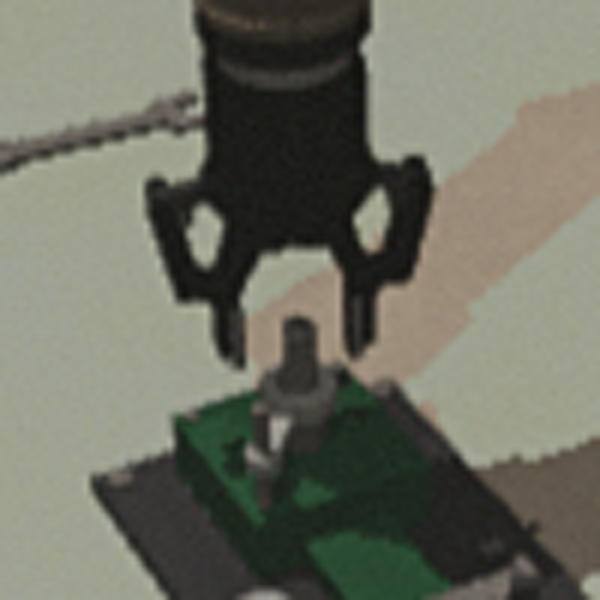

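send_rows --motion "0 0 0 0 0 0 1;0 0 0 0 0 0 1;0 0 0 0 0 0 1;0 0 0 0 0 0 1;0 0 0 0 0 0 1" --newtons 30

```text
t: 9.47
eef_pos: [0.4891, -0.0354, 0.0782]
tool_rot: [-0.003, -0.421, 0.907, 0.002]
contact_force: [2.1, -1.5, -8.6]
gripper_width: 0.172
```

```bash
python3 -c "
from st import *
o,R=st()
print(o['gripper_width']*85)
"
```

```text
t 9.47 pos [ 0.4891 -0.0354  0.0782] tip [ 0.4892 -0.0355  0.0992] w 0.172 F [ 2.1 -1.5 -8.6] T [-0.13 -0.43 -0.05]
fix rot deg [-0.11 -0.38] jaw 139.82 q [-0.3   0.37  0.3   2.12 -0.17  0.69  2.55]
14.60122046150371
```

Width reads 14.6 mm, well below 20 mm, so the pads are on flat and back. Now I'll turn the spindle -160° in stages.

send_rows --motion "0 0.02 0 0 0 -5 1;0 0.02 0 0 0 -5 1;0.01 0.02 0 0 0 -5 1;0.01 0.01 0 0 0 -5 1;0.02 0.01 0 0 0 -5 1;0.02 0.01 0 0 0 -5 1;0.02 0 0 0 0 -5 1;0.02 0 0 0 0 -5 1;0.02 0 0 0 0 -5 1;0.02 0 0 0 0 -5 1;0.02 0 0 0 0 -5 1;0.02 0 0 0 0 -5 1;0 0 0 0 0 0 1"

```text
t: 10.55
eef_pos: [0.4912, -0.0351, 0.0782]
tool_rot: [0.0, 0.114, 0.993, 0.002]
contact_force: [-0.7, -0.5, -3.4]
gripper_width: 0.172
```

```bash
python3 -c "
from st import *
o,R=st()
"
```

```text
t 10.55 pos [ 0.4912 -0.0351  0.0782] tip [ 0.4912 -0.0352  0.0992] w 0.172 F [-0.7 -0.5 -3.4] T [ 0.08 -0.08 -0.06]
fix rot deg [-0.23  0.04] jaw 76.89 q [-0.52  0.41  0.58  2.13 -0.35  0.7   1.64]
```

send_rows --motion "0.02 0 0 0 0 -5 1;0.02 0 0 0 0 -5 1;0.02 -0.01 0 0 0 -5 1;0.02 -0.01 0 0 0 -5 1;0.01 -0.01 0 0 0 -5 1;0.01 -0.01 0 0 0 -5 1;0.01 -0.01 0 0 0 -5 1;0.01 -0.02 0 0 0 -5 1;0.01 -0.02 0 0 0 -5 1;0 -0.02 0 0 0 -5 1;0 -0.02 0 0 0 -5 1;0 -0.02 0 0 0 -5 1;0 -0.02 0 0 0 -5 1;0 -0.02 0 0 0 -5 1;0 -0.02 0 0 0 -5 1;0 -0.02 0 0 0 -5 1;0 -0.02 0 0 0 -5 1;0 0 0 0 0 0 1"

```text
t: 12.05
eef_pos: [0.4923, -0.0377, 0.0782]
tool_rot: [0.002, 0.761, 0.649, 0.001]
contact_force: [-0.8, -0.0, -1.6]
gripper_width: 0.174
```

```bash
python3 -c "
from st import *
o,R=st()
"
```

```text
t 12.05 pos [ 0.4923 -0.0377  0.0782] tip [ 0.4922 -0.0376  0.0992] w 0.174 F [-0.8 -0.  -1.6] T [ 0.    0.01 -0.03]
fix rot deg [0.09 0.29] jaw -9.1 q [-0.8   0.55  0.98  2.14 -0.67  0.78  0.45]
```

send_rows --motion "0 -0.01 0 0 0 -4 1;0 -0.01 0 0 0 -4 1;0 0 0 0 0 -2 1;0 0 0 0 0 0 1;0 0 0 0 0 0 1"

```text
t: 12.47
eef_pos: [0.4922, -0.0379, 0.0782]
tool_rot: [0.002, 0.81, 0.586, 0.001]
contact_force: [-1.1, -0.2, -2.2]
gripper_width: 0.171
```

```bash
python3 -c "
from st import *
o,R=st()
"
```

```text
t 12.47 pos [ 0.4922 -0.0379  0.0782] tip [ 0.4921 -0.0379  0.0992] w 0.171 F [-1.1 -0.2 -2.2] T [-0.08  0.02  0.  ]
fix rot deg [0.13 0.24] jaw -18.19 q [-0.83  0.58  1.02  2.15 -0.71  0.8   0.33]
```

send_rows --motion "0 0 0 0 0 -1.8 1;0 0 0 0 0 0 1;0 0 0 0 0 0 1"

```text
t: 12.72
eef_pos: [0.4922, -0.038, 0.0782]
tool_rot: [0.002, 0.818, 0.575, 0.001]
contact_force: [-1.6, 0.5, -2.7]
gripper_width: 0.176
```

```bash
python3 -c "
from st import *
o,R=st()
im=read_camera('wrist')[:,:,::-1]
cv2.imwrite('pics/w11z.png',cv2.resize(im[130:330,220:430],None,fx=3.8,fy=3,interpolation=cv2.INTER_CUBIC))
"
```

```text
t 12.72 pos [ 0.4922 -0.038   0.0782] tip [ 0.4921 -0.0379  0.0992] w 0.176 F [-1.6  0.5 -2.7] T [-0.14 -0.01 -0.03]
fix rot deg [0.1  0.25] jaw -19.78 q [-0.83  0.58  1.03  2.15 -0.71  0.8   0.31]
```

View pics/w11z.png

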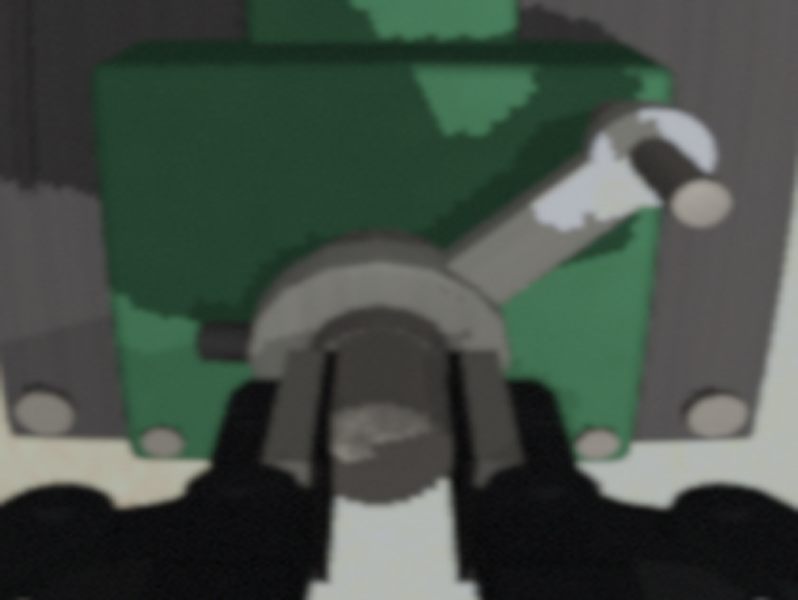

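send_rows --motion "0 0 0 0 0 0 0.4;0 0 0 0 0 0 0.4;0 0 0 0 0 0 0.4;0 0 0 0 0 0 0.4;0 0 2 0 0 0 0.4;0 0 3 0 0 0 0.4;0 0 2 0 0 0 0.4;0 0 0 0 0 0 0.4"

```text
t: 13.43
eef_pos: [0.4924, -0.0382, 0.1508]
tool_rot: [0.002, 0.818, 0.576, 0.001]
contact_force: [0.3, -0.6, 0.5]
gripper_width: 0.598
```

```bash
python3 -c "
from st import *
o,R=st()
im=read_camera('wrist')[:,:,::-1]
cv2.imwrite('pics/w12z.png',cv2.resize(im[150:300,250:410],None,fx=5,fy=4,interpolation=cv2.INTER_CUBIC))
"
```

```text
t 13.43 pos [ 0.4924 -0.0382  0.1508] tip [ 0.4924 -0.0382  0.1718] w 0.598 F [ 0.3 -0.6  0.5] T [-0.02 -0.    0.01]
fix rot deg [0.12 0.18] jaw -19.69 q [-0.96  0.49  1.19  2.09 -0.57  0.94  0.21]
```

View pics/w12z.png

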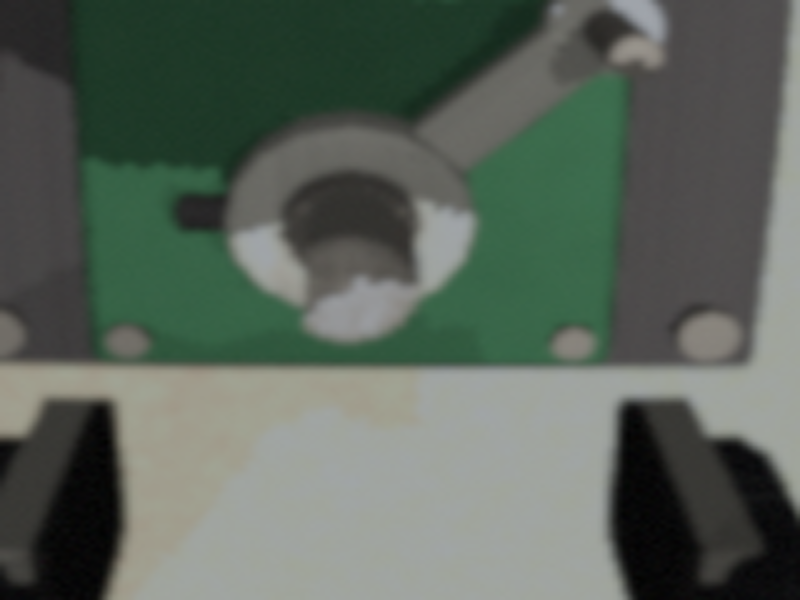

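The flat edge is now vertical at the left, at zoom x≈305, on the same side as the screw at (200,210). Now I'll turn the jaw to 70° for the collar.

send_rows --motion "0 0 0 0 0 7 0.3;0 0 0 0 0 7 0.3;0 0 0 0 0 7 0.3;0 0 0 0 0 7 0.3;0 0 0 0 0 7 0.3;0 0 0 0 0 7 0.3;0 0 0 0 0 7 0.3;0 0 0 0 0 7 0.3;0 0 0 0 0 7 0.3;0 0 0 0 0 7 0.3;0 0 0 0 0 7 0.3;0 0 0 0 0 7 0.3;0 0 0 0 0 3 0.3;0 0 0 0 0 0 0.3"

```text
t: 14.65
eef_pos: [0.4846, -0.0339, 0.1382]
tool_rot: [-0.004, 0.175, 0.985, -0.001]
contact_force: [0.5, 0.3, 0.2]
gripper_width: 0.7
```

```bash
python3 -c "
from st import *
o,R=st()
im=read_camera('wrist')[:,:,::-1]
cv2.imwrite('pics/w13z.png',cv2.resize(im[130:280,230:430],None,fx=4,fy=4,interpolation=cv2.INTER_CUBIC))
"
```

```text
t 14.65 pos [ 0.4846 -0.0339  0.1382] tip [ 0.4847 -0.0339  0.1592] w 0.7 F [0.5 0.3 0.2] T [-0.01 -0.03  0.04]
fix rot deg [ 0.06 -0.46] jaw 69.87 q [-0.68  0.32  0.75  2.1  -0.29  0.83  1.47]
```

View pics/w13z.png

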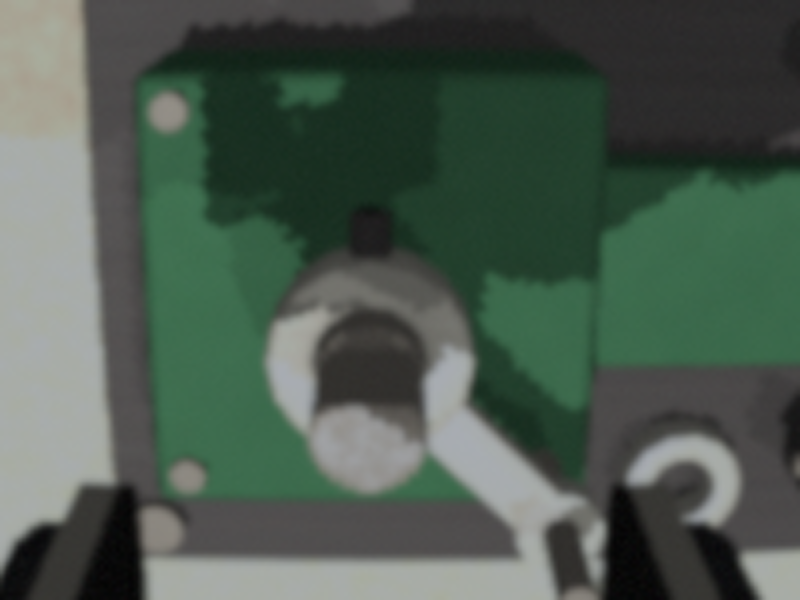

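```bash
python3 -c "
from st import *
o,R=st()
im=read_camera('wrist')[:,:,::-1]
cv2.imwrite('pics/w14z.png',cv2.resize(im[175:260,285:365],None,fx=9,fy=7,interpolation=cv2.INTER_CUBIC))
"
```

```text
t 14.7 pos [ 0.4844 -0.0339  0.1381] tip [ 0.4846 -0.0339  0.1591] w 0.699 F [-0.4  0.8  1.5] T [-0.02  0.04  0.03]
fix rot deg [ 0.07 -0.47] jaw 69.72 q [-0.68  0.32  0.75  2.1  -0.29  0.83  1.46]
```

View pics/w14z.png

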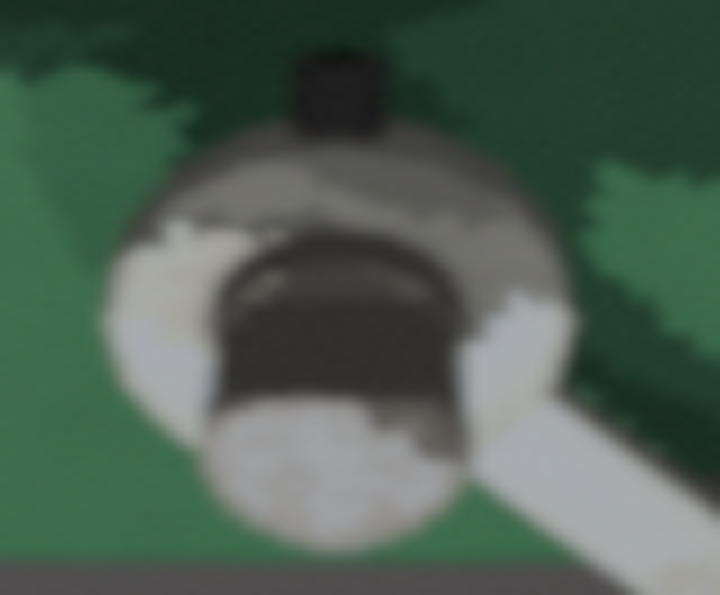

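```bash
python3 -c "
from st import *
o,R=st()
f=lambda z:np.array(z,float)/[9,7]+[285,175]-.45
a,b=[onz('wrist',f(z),.121,o) for z in ([235,399],[450,402])]
d=b-a; print(a,b,np.linalg.norm(d),'normal',np.degrees(np.arctan2(d[1],d[0]))+90)
pts=np.array([onz('wrist',f(z),.121,o)[:2] for z in([205,450],[215,495],[245,525],[290,545],[345,550],[400,535],[440,505],[462,470])])
A=np.c_[2*pts,np.ones(len(pts))]; s=np.linalg.lstsq(A,(pts**2).sum(1),rcond=None)[0]; print('centre',s[:2],'r',np.sqrt(s[2]+s[:2]@s[:2]))
t=onz('wrist',f([340,50]),.085,o);c=onz('wrist',f([340,130]),.085,o);print('screw',t,np.degrees(np.arctan2(t[1]-s[1],t[0]-s[0])))
"
```

```text
t 14.75 pos [ 0.4846 -0.0341  0.1383] tip [ 0.4848 -0.034   0.1593] w 0.702 F [ 0.4  0.3 -0.3] T [-0.03 -0.03  0.06]
fix rot deg [ 0.08 -0.46] jaw 69.63 q [-0.68  0.32  0.75  2.1  -0.29  0.84  1.46]
[ 0.48246648 -0.04342707  0.121     ] [ 0.48813547 -0.028951    0.121     ] 0.015546509422795219 normal 158.6141492730606
centre [ 0.49095031 -0.03909594] r 0.009379847250388335
screw [ 0.46263117 -0.02817803  0.085     ] 158.9167944319503
```

Flat normal measures 158.6° and screw direction 158.9°, so they agree within noise. Now I'll go down over the collar.

send_rows --motion "0.3 -0.2 0 0 -0.3 0.2 0.3;0.3 -0.2 0 0 -0.1 0 0.3;0 0 -1 0 0 0 0.3;0 0 -1 0 0 0 0.3;0 0 0 0 0 0 0.3"

```text
t: 15.17
eef_pos: [0.4913, -0.0382, 0.1158]
tool_rot: [0.0, 0.177, 0.984, -0.001]
contact_force: [0.2, -0.0, 0.3]
gripper_width: 0.702
```

```bash
python3 -c "
from st import *
o,R=st()
"
```

```text
t 15.17 pos [ 0.4913 -0.0382  0.1158] tip [ 0.4913 -0.0382  0.1368] w 0.702 F [ 0.2 -0.   0.3] T [-0.06  0.01  0.01]
fix rot deg [ 0.1  -0.01] jaw 69.58 q [-0.64  0.37  0.73  2.11 -0.34  0.78  1.51]
```

send_rows --motion "0 0 -1.5 0 0 0.3 0.3;0 0 -1.5 0 0 0 0.3;0 0 -1 0 0 0 0.3;0 0 -1 0 0 0 0.3;0 0 -0.8 0 0 0 0.3;0 0 0 0 0 0 0.3"

```text
t: 15.67
eef_pos: [0.4905, -0.0384, 0.0525]
tool_rot: [-0.001, 0.175, 0.985, -0.002]
contact_force: [0.3, -0.6, 1.0]
gripper_width: 0.703
```

```bash
python3 -c "
from st import *
o,R=st()
im=read_camera('scene')[:,:,::-1]
cv2.imwrite('pics/s15z.png',cv2.resize(im[130:230,270:370],None,fx=6,fy=6,interpolation=cv2.INTER_CUBIC))
im=read_camera('wrist')[:,:,::-1]
cv2.imwrite('pics/w15z.png',cv2.resize(im[130:330,220:430],None,fx=3.8,fy=3,interpolation=cv2.INTER_CUBIC))
"
```

```text
t 15.67 pos [ 0.4905 -0.0384  0.0525] tip [ 0.4905 -0.0383  0.0735] w 0.703 F [ 0.3 -0.6  1. ] T [0.01 0.04 0.01]
fix rot deg [ 0.17 -0.17] jaw 69.81 q [-0.55  0.48  0.63  2.15 -0.45  0.66  1.61]
```

View pics/s15z.png

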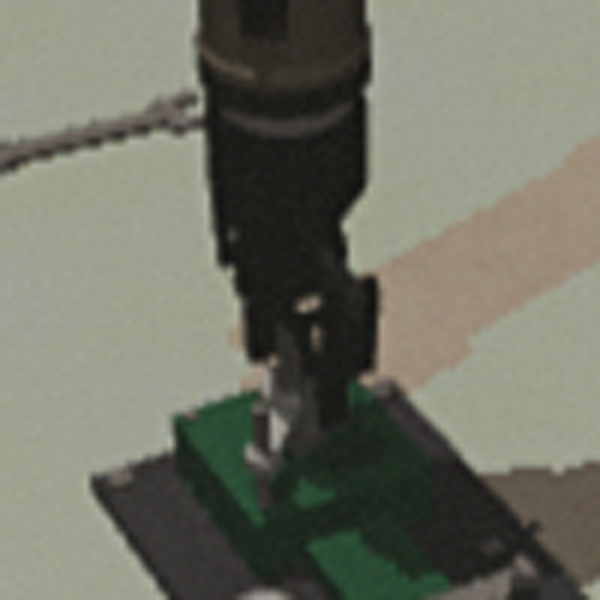

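View pics/w15z.png

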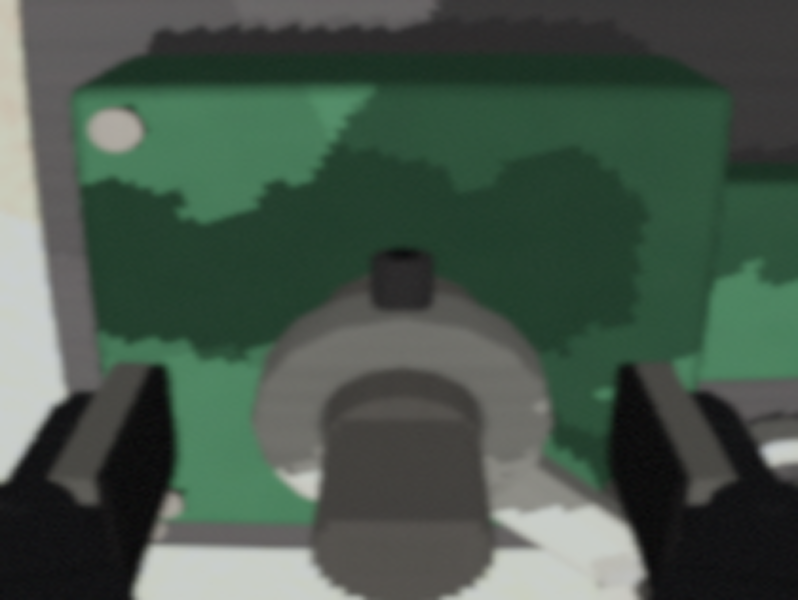

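send_rows --motion "0 0 0 0 0 0 1;0 0 0 0 0 0 1;0 0 0 0 0 0 1;0 0 0 0 0 0 1;0 0 0 0 0 0 1" --newtons 50

```text
t: 16.18
eef_pos: [0.4922, -0.0375, 0.0559]
tool_rot: [0.001, 0.175, 0.985, -0.0]
contact_force: [-0.7, -0.9, -1.5]
gripper_width: 0.436
```

```bash
python3 -c "
from st import *
o,R=st()
im=read_camera('wrist')[:,:,::-1]
cv2.imwrite('pics/w16z.png',cv2.resize(im[130:330,220:430],None,fx=3.8,fy=3,interpolation=cv2.INTER_CUBIC))
"
```

```text
t 16.18 pos [ 0.4922 -0.0375  0.0559] tip [ 0.4922 -0.0375  0.0769] w 0.436 F [-0.7 -0.9 -1.5] T [-0.01  0.06  0.12]
fix rot deg [0.03 0.06] jaw 69.89 q [-0.56  0.47  0.63  2.14 -0.45  0.66  1.61]
```

View pics/w16z.png

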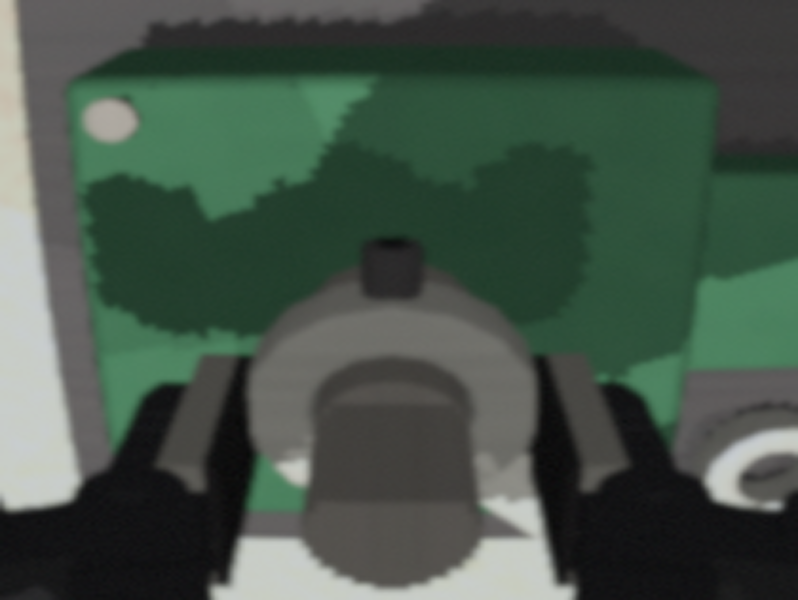

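send_rows --motion "0 0 0.3 0 0 0 1;0 0 0.5 0 0 0 1;0 0 0.5 0 0 0 1;0 0 0.5 0 0 0 1;0 0 0.4 0 0 0 1;0 0 0.2 0 0 0 1;0 0 0 0 0 0 1"

```text
t: 16.82
eef_pos: [0.4922, -0.0375, 0.0829]
tool_rot: [0.001, 0.175, 0.985, -0.0]
contact_force: [0.5, -0.7, -2.6]
gripper_width: 0.438
```

```bash
python3 -c "
from st import *
o,R=st()
im=read_camera('wrist')[:,:,::-1]
cv2.imwrite('pics/w17z.png',cv2.resize(im[130:330,220:430],None,fx=3.8,fy=3,interpolation=cv2.INTER_CUBIC))
"
```

```text
t 16.82 pos [ 0.4922 -0.0375  0.0829] tip [ 0.4922 -0.0375  0.1039] w 0.438 F [ 0.5 -0.7 -2.6] T [-0.07  0.12  0.14]
fix rot deg [0.02 0.09] jaw 69.89 q [-0.6   0.42  0.68  2.13 -0.4   0.72  1.57]
```

View pics/w17z.png

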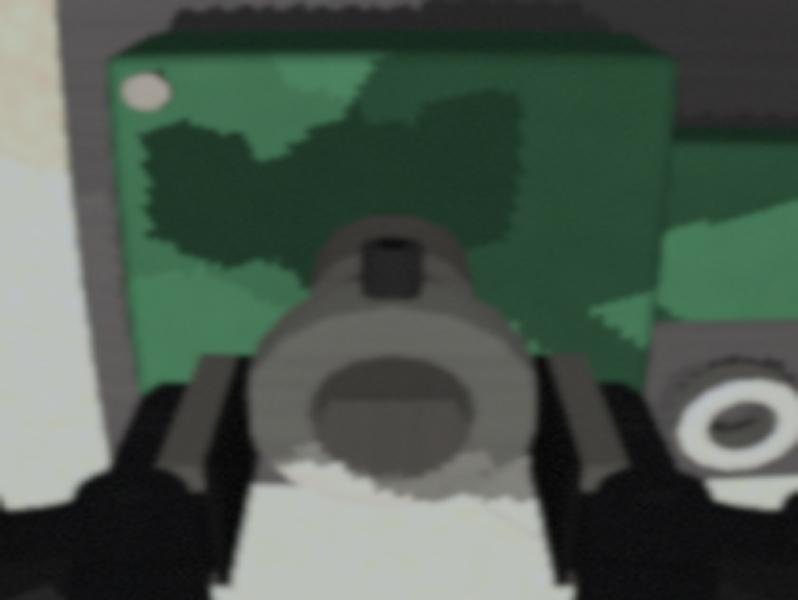

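```bash
python3 -c "
from st import *
q16=np.array([0.001,0.175,0.985,0.0]);q15=np.array([-.001,.175,.985,-.002])
a=np.radians(160); axis=np.array([.4908,-.0382]); tip=axis+.028*np.array([np.cos(a),np.sin(a)])
for n,pos,q,zz in (('w15',[.4905,-.0384,.0525],q15,[402,251]),('w16',[.4922,-.0375,.0559],q16,[391,240]),('w17',[.4922,-.0375,.0829],q16,[391,240])):
    o=dict(eef_pos=np.array(pos),tool_rot=q/np.linalg.norm(q))
    px=np.array(zz)/[3.8,3]+[220,130]-.4
    P=[(abs(proj('wrist',[[*tip,z]],o)[0,1]-px[1]),z) for z in np.arange(.06,.13,.0002)]
    print(n,px,min(P))
"

```

```text
w15 [325.38947368 213.26666667] (np.float64(0.05604723408657719), np.float64(0.0777999999999999))
w16 [322.49473684 209.6       ] (np.float64(0.036947322445371356), np.float64(0.07919999999999988))
w17 [322.49473684 209.6       ] (np.float64(0.03694732244525767), np.float64(0.10619999999999971))
```

The lift is clean: the force reads the collar's weight (2.6 N) and the screw shows no slip in the grip. To make sure of the height datum, I'll feel for the boss again before the final lift.

send_rows --motion "0 0 -0.5 0 0 0 1;0 0 -0.7 0 0 0 1;0 0 -0.7 0 0 0 1;0 0 -0.4 0 0 0 1;0 0 0 0 0 0 1"

```text
t: 17.28
eef_pos: [0.4922, -0.0375, 0.0568]
tool_rot: [0.001, 0.174, 0.985, -0.0]
contact_force: [-0.0, -0.5, -1.8]
gripper_width: 0.439
```

send_rows --motion "0 0 -0.1 0 0 0 1;0 0 0 0 0 0 1"

```text
t: 17.45
eef_pos: [0.4922, -0.0375, 0.0551]
tool_rot: [0.0, 0.175, 0.985, -0.0]
contact_force: [-1.1, -0.0, 2.0]
gripper_width: 0.441
```

send_rows --motion "0 0 -0.1 0 0 0 1;0 0 0 0 0 0 1"

```text
t: 17.62
eef_pos: [0.4922, -0.0375, 0.0552]
tool_rot: [-0.0, 0.175, 0.985, 0.0]
contact_force: [-1.7, -0.9, -1.9]
gripper_width: 0.441
```

send_rows --motion "0 0 -0.1 0 0 0 1;0 0 0 0 0 0 1"

```text
t: 17.78
eef_pos: [0.4922, -0.0375, 0.0552]
tool_rot: [-0.0, 0.175, 0.985, 0.001]
contact_force: [0.5, -0.9, -2.0]
gripper_width: 0.443
```

send_rows --motion "0 0 -0.1 0 0 0 1"

```text
t: 17.87
eef_pos: [0.4923, -0.0374, 0.0549]
tool_rot: [-0.0, 0.175, 0.985, 0.001]
contact_force: [-6.3, 1.1, 20.4]
gripper_width: 0.439
```

send_rows --motion "0 0 0.3 0 0 0 1;0 0 0.5 0 0 0 1;0 0 0.5 0 0 0 1;0 0 0.5 0 0 0 1;0 0 0.4 0 0 0 1;0 0 0.3 0 0 0 1;0 0 0 0 0 0 1;0 0 0 0 0 0 1"

```text
t: 18.53
eef_pos: [0.4922, -0.0374, 0.0822]
tool_rot: [0.0, 0.175, 0.985, 0.001]
contact_force: [-0.7, -0.7, -2.8]
gripper_width: 0.441
```

```bash
python3 -c "
from st import *
o,R=st()
im=read_camera('wrist')[:,:,::-1]
cv2.imwrite('pics/w18z.png',cv2.resize(im[130:330,220:430],None,fx=3.8,fy=3,interpolation=cv2.INTER_CUBIC))
im=read_camera('scene')[:,:,::-1]
cv2.imwrite('pics/s18z.png',cv2.resize(im[130:250,270:390],None,fx=6,fy=5,interpolation=cv2.INTER_CUBIC))
"
```

```text
t 18.53 pos [ 0.4922 -0.0374  0.0822] tip [ 0.4922 -0.0375  0.1032] w 0.441 F [-0.7 -0.7 -2.8] T [-0.13  0.09  0.14]
fix rot deg [-0.12  0.04] jaw 69.89 q [-0.59  0.42  0.68  2.13 -0.41  0.72  1.57]
```

View pics/w18z.png

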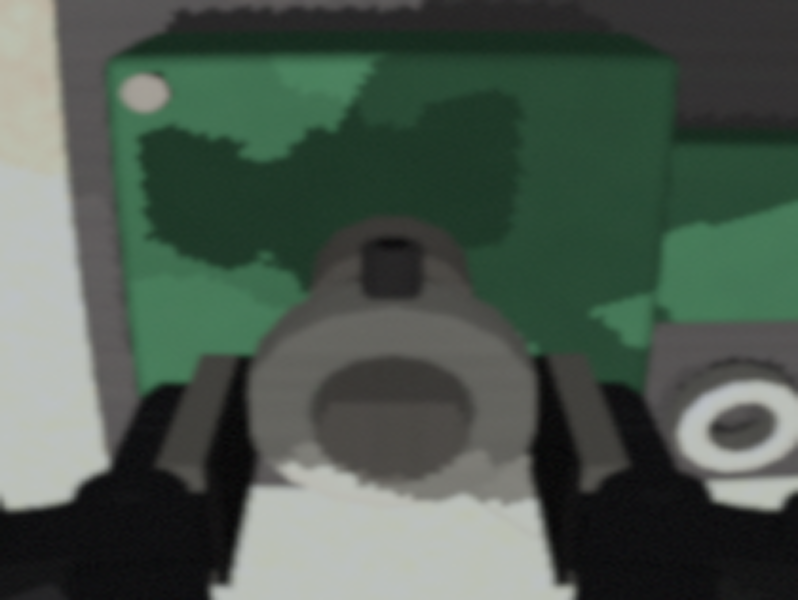

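View pics/s18z.png

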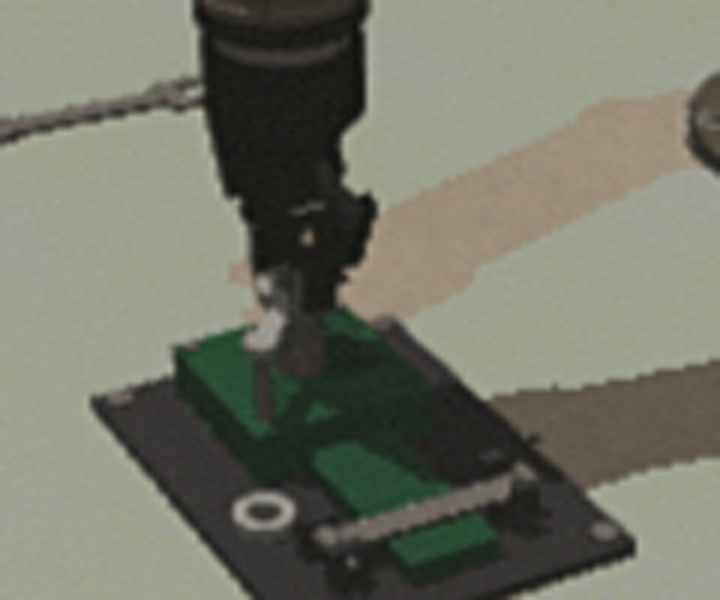

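Collar held at +27 mm. The D edge at zoom row 400 is square to the screw at (391,265), and the strap is still in its catch. Handing in.

```bash
python3 -c "
from st import *
print(hand_in()); st()"
```

```text
the job is handed in; nothing more can be done
None
the job is handed in; nothing more can be done
```

I did all three steps in order and handed in at about 18.5 s, with the arm still gripping and holding the raised collar. The hand-in gives no verdict.

- **Keeper strap:** I swung it down with the shut fingers until it met a hard stop (about 30 N, then zero after backing off 1 mm). It lay between the catch cheeks in later wrist and scene pictures.
- **Spindle:** I gripped it across the flat and turned it -160° to face the set screw. The opening read 14.6 mm by a simple linear scale, clearly below the 20 mm across the round parts. After release the camera gave 158.6° for the flat and 158.9° for the screw. That 0.3° gap is within my measuring noise.
- **Collar:** I gripped its ±y sides at 50 N and lifted it 27.0 mm above its boss. I had lowered it once to feel the boss again, at TCP z 0.0552 m against 0.0559 m when first gripped. The last force reading, about -2.8 N, fits the collar's weight, and the picture showed no slip.

**Check that disagreed:** the real fingertips sit about 21 mm behind the stated TCP. The strap contact height and the scene camera both showed this, so I allowed for it in the later grips. A rough estimate of the screw's height from the wrist pictures also drifted by about 1.4 mm, so I used the felt boss contact for the final height instead.

In the last pictures the ring and the wrench were where they started. I did not check the other bystanders, but the arm's path did not go near them.

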